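# Tap bearing cups square into a housing and fit its cover

## Task

Set every bearing cup on the table into a bore of the black housing, flange up, and with the flat white drift from the slotted rack, and nothing else, tap each cup fully home by pressing its flange on alternate sides of the rim a few millimetres at a time, so that it never cocks noticeably in the bore. When all cups are home put the grey cover plate over the two studs, flat down on their shoulders, and have the drift back upright in its rack slot; leave the other things on the table where they are.

Things in the scene. Friction and masses are not known exactly. Their poses are not given: they have to be found in the camera images.
- cup_a: steel bearing cup, a ring open right through, standing flange up: body 44 mm outside diameter and 16 mm high, on top of it a flange 50 mm in diameter and 4 mm thick (20 mm high in all), hole 28 mm, 120 g. Origin at the centre of its underside, z up through the flange. May be absent. All cups are alike and any cup may go into any bore
- cup_b: steel bearing cup, a ring open right through, standing flange up: body 44 mm outside diameter and 16 mm high, on top of it a flange 50 mm in diameter and 4 mm thick (20 mm high in all), hole 28 mm, 120 g. Origin at the centre of its underside, z up through the flange. May be absent. All cups are alike and any cup may go into any bore
- cup_c: steel bearing cup, a ring open right through, standing flange up: body 44 mm outside diameter and 16 mm high, on top of it a flange 50 mm in diameter and 4 mm thick (20 mm high in all), hole 28 mm, 120 g. Origin at the centre of its underside, z up through the flange. May be absent. All cups are alike and any cup may go into any bore
- bore0 (a point): mouth of a bore, on its axis in the housing's top face; z up, x across, y along the housing. Bore 47 mm wide. A cup put in by hand rests with its underside 5 mm below the mouth (flange top 15 mm above the top face) on the brass seating ring in the bore (see housing). Fully home, 11 mm lower, its flange lies on the top face and its underside is 16 mm below the mouth
- bore1 (a point): mouth of a bore, on its axis in the housing's top face; z up, x across, y along the housing. Bore 47 mm wide. A cup put in by hand rests with its underside 5 mm below the mouth (flange top 15 mm above the top face) on the brass seating ring in the bore (see housing). Fully home, 11 mm lower, its flange lies on the top face and its underside is 16 mm below the mouth
- bore2 (a point): mouth of a bore, on its axis in the housing's top face; z up, x across, y along the housing. Bore 47 mm wide. A cup put in by hand rests with its underside 5 mm below the mouth (flange top 15 mm above the top face) on the brass seating ring in the bore (see housing). Fully home, 11 mm lower, its flange lies on the top face and its underside is 16 mm below the mouth
- cover_seat (a point): point midway between the tops of the two stud shoulders, 6 mm above the housing's top face; y along the line of the studs, z up. Studs (8 mm thick, 18 mm above their 16 mm wide shoulders, tapered) stand at y = -106 and +106 mm from it. The cover's underside rests here
- housing: black block 84 (x) x 236 (y) mm, fixed on feet, top 50 mm over the table; origin under its centre. Three bores along y, in each a brass seating ring 5 mm down that gives the tight fit: it needs about 3 N to move, 5 to 15 N at 20 mm/s, and stays where pushed. Pressing a cup's flange on one side sinks that side and not the far one: 2.5 mm there tilts it by about 0.07 rad
- cover: grey cover plate lying on the table, 56 (x) x 236 (y) x 5 mm, 250 g, with a 10.5 mm hole near each end at y = -106 and +106 mm, either way round; in its middle a black grip block 14 (x) x 44 (y) mm that rises 32 mm above the plate (top 37 mm above the underside). Origin at the centre of the plate's underside, z up
- drift: flat white plastic drift, a bar 10 (x) x 24 (y) x 115 mm (z, long), 60 g, standing upright in the rack's slot with its lower end 30 mm deep. Origin at the centre of its lower end face, z along it (upward)
- rack: grey slotted rack, fixed: a block 60 x 60 x 40 mm with one slot in its top, 12.5 (x) x 26.5 (y) mm and 30 mm deep (slot floor 10 mm above the table), at its centre. Origin at the centre of its underside, axes as the drift's when it stands in the slot
- ref_sphere: white reference sphere on a steel stem and round foot, 85 mm high, loose bystander; origin under its foot
- standoff: black round standoff 50 mm high, 32 mm foot, loose bystander; origin under its centre
Things that resemble listed ones, but are neither listed nor needed, are in the scene too. What is shaped like the cup_c but red is not meant.

How it is judged:
By the outcome, as a careful person would: the job done as asked, in the order asked, and still so for the second after the job is handed in, with the robot touching nothing.
Of cup_a, cup_b, cup_c only 2 to 3 are there at a start; the rules pass over those that are not, and their reading is None.
At some moment in a run one of cup_a, cup_b, cup_c, cover may be knocked a few centimetres aside while the robot is not near it.
It also fails if it takes over 210 s, if anything falls off the work surface, if the arm or the gripper's body presses on something with over 40 N, if the wrist force passes 120 N, or if a joint passes its speed limit or range.

## Robot

A 6-joint arm with a two-finger parallel gripper is mounted at the origin on the work surface. World frame = base frame: x ahead of the robot, y to its left, z up, the work surface at z = 0. Lengths are in mm, angles in rad, forces in N, time in s.
With the tool pointing down it reaches from about 275 to 975 mm from the base axis. Payload 8.4 kg.
Tool frame: the origin (TCP) lies on the centre line of the jaws, within the pads' length; the fingertips stand 17 mm ahead of it and the grasp point (between the pads) lies 2 mm behind it (tips_ahead is the distance from the TCP to the fingertips, in mm); z points along the fingers, x is the direction in which the jaws open and shut, and the axes are right-handed (so a half turn about z gives the same grasp; the last joint's range is limited). The gripper opens to 92 mm and grips with 3 to 60 N. Pads are 20 mm wide; open, the fingers measure 128 mm over their backs; the gripper's body (75 mm by 189 mm) begins 69 mm behind the grasp point.
Start: joints at [-1.158, 0.353, 1.633, -0, 1.155, -0.002], TCP at [251.878, -572.001, 231.583] pointing down, gripper open.
Joint ranges: [-2.63, 2.63], [-0.92, 2.1], [0.06, 2.66], [-1.3, 4.44], [0, 2.69], [-3.02, 3.02]. Speed limits (rad/s): [2.22, 2.22, 2.79, 3.14, 3.14, 3.14].

## Interface

Orientations are given as a rotation vector (axis times angle).
In Python, from cell import state, snapshot, camera_params, sign_off, tips_ahead gives the robot as it stands.
- The arm moves only by the shell command python3 -m pendant 'ROWS' [FORCE]. ROWS is text: rows parted by semicolons, each of 5 numbers parted by spaces: the opening, from 0 (shut) to 1 (fully open), then the shift along the tool's x, y, z in mm, then the turn about the tool's z in degrees. A call has 1 to 12 rows; each row shifts and turns the commanded pose from where the row before left it, along the tool's axes as they then stand; what a row does not reach is not made up. A row lasts 1/10 s, in which the tool goes at most 50 mm and 8.59 degrees, less where a joint would pass 70% of its speed; a pose out of reach is approached as far as the arm can. A call is refused whole if a number of a shift passes 50 or a number of a turn 8.59, either way. A call with a gripper value outside its range is refused whole. The fingers move at their own pace and stop on an object; FORCE is the grip in N (left out, the last holds). Time passes only in rows, so rows that do not move let the fingers close. It gives the time, the measured TCP pose, the force and the opening at its end, in the units of the state.
- state(): the state, without advancing time (a new reading comes with each control period).
- snapshot(name): name is "scene" or "top" or "wrist"; returns the picture (384x512x3 uint8, red, green, blue); there is no depth.
- camera_params(name): a dict with "intrinsics" (3x3 intrinsics, pixels), "k1" (the pictures are not rectified: a ray, as slopes to the right and down, at radius r is drawn at 1 + k1 r^2 times it, then the intrinsics apply), "R" (3x3) and "t" (3): a world point X has camera coordinates R X + t. Camera axes: x right, y down, z forward; pixel columns grow to the right and rows downward; lengths in mm; the calibration is good to about 2 mm. A picture is of the moment at which its call begins: read the wrist's pose just before it. camera_params takes no time and is no camera call; for the wrist camera it gives the pose at the moment of the call.
- sign_off(): hands the job in, once; it reports no verdict.
The state is a dict: "clock": time; "joints": joint angles; "qd": joint speeds; "joint_efforts": joint torques, N m; "ee_pos": TCP position; "orientation": TCP orientation; "ft_force": force on the tool from outside, world axes, zero at the start; "torque": the same for the moment, N m; "width": finger opening in mm.
Only numpy, scipy, OpenCV 4.12 (cv2) and the standard library are available. Lean on these libraries where they do the work, as an engineer would, in place of code of your own. Each camera call takes 0.05 s, during which the arm holds its last target.

## Working session

There is one attempt and no reset: what is moved stays moved. The work goes in short steps, Python scripts to look and compute and a shell command to move; the robot and the scene stay as the last step left them, time stands still between calls to the robot, and variables do not carry over. Pictures are saved under pics/ and viewed, and the job is handed in when it is done.

```bash
ls; mkdir -p pics; python3 - <<'E'
from cell import *
import cv2,numpy as np
print(state())
for n in ("scene","top","wrist"):
    im=snapshot(n); cv2.imwrite(f"pics/a_{n}.png",im[:,:,::-1])
    p=camera_params(n); print(n,{k:np.round(v,3).tolist() for k,v in p.items()})
print(tips_ahead)
E
```

```text
pics
{'clock': 0.0, 'joints': array([-1.15839251e+00,  3.53658048e-01,  1.63414635e+00,  1.82557812e-05,
        1.15520387e+00, -2.38483727e-03]), 'qd': array([-1.38882046e-05, -1.07497613e-03,  1.22539945e-03,  1.83402087e-03,
       -9.17061154e-04,  6.66102215e-04]), 'joint_efforts': array([ 5.87824452e-04, -5.93850160e+01, -3.34213829e+01,  6.95771794e-02,
        2.34069605e-02, -9.60656689e-05]), 'ee_pos': array([ 251.69234364, -571.55049494,  230.8522771 ]), 'orientation': array([-2.63058778e+00,  1.71599665e+00,  1.84466922e-03]), 'ft_force': array([0.53887437, 0.26582829, 0.27922023]), 'torque': array([ 0.07746861,  0.00366621, -0.00291876]), 'width': 92.16716111620018}
scene {'intrinsics': [[438.873, 0.0, 247.528], [0.0, 438.873, 193.459], [0.0, 0.0, 1.0]], 'k1': 0.039, 'R': [[0.075, 0.997, 0.009], [0.658, -0.042, -0.752], [-0.75, 0.062, -0.659]], 't': [-92.204, -297.264, 1570.947]}
top {'intrinsics': [[425.74, 0.0, 256.699], [0.0, 425.74, 200.085], [0.0, 0.0, 1.0]], 'k1': -0.058, 'R': [[0.023, -1.0, -0.001], [-0.985, -0.023, -0.17], [0.17, 0.004, -0.985]], 't': [16.25, 561.952, 1004.968]}
wrist {'intrinsics': [[323.829, 0.0, 257.618], [0.0, 323.829, 187.15], [0.0, 0.0, 1.0]], 'k1': -0.075, 'R': [[0.402, -0.915, -0.0], [-0.88, -0.387, 0.276], [-0.252, -0.111, -0.961]], 't': [-625.753, -30.149, 389.825]}
17.0
```

View pics/a_scene.png

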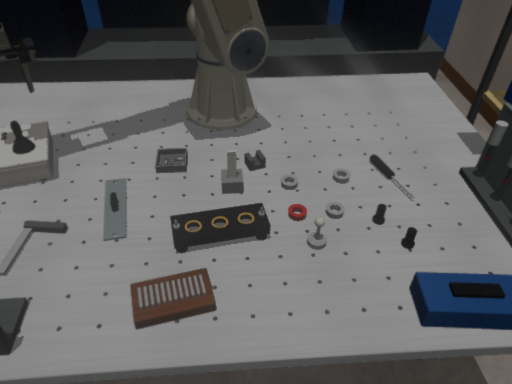

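View pics/a_top.png

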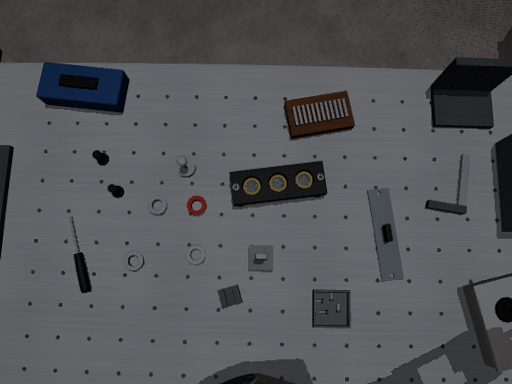

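View pics/a_wrist.png

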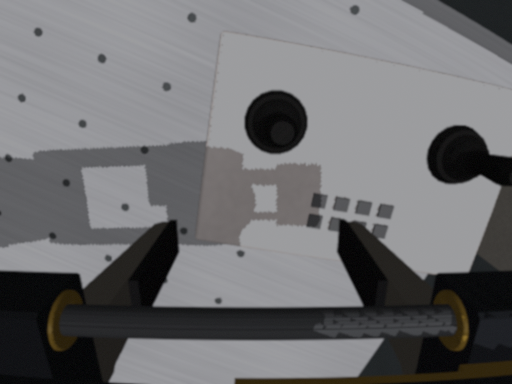

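```bash
cat > h.py <<'E'
from cell import *
import cv2,numpy as np
from scipy.spatial.transform import Rotation as Rn
def ray(p,uv):
    K=p["intrinsics"];d=np.array([(uv[0]-K[0,2])/K[0,0],(uv[1]-K[1,2])/K[1,1]])
    r=np.hypot(*d);s=r
    for _ in range(20): s=r/(1+p["k1"]*s*s)
    d=d*(s/r) if r>0 else d
    R=np.array(p["R"]);t=np.array(p["t"])
    return -R.T@t, R.T@np.array([d[0],d[1],1])
def onz(p,uv,z):
    c,d=ray(p,uv); return c+d*(z-c[2])/d[2]
def proj(p,X):
    x=np.array(p["R"])@np.array(X,float)+np.array(p["t"]);a=x[:2]/x[2];a=a*(1+p["k1"]*(a@a))
    K=p["intrinsics"];return np.array([K[0,0]*a[0]+K[0,2],K[1,1]*a[1]+K[1,2]])
def tri(p1,u1,p2,u2):
    c1,d1=ray(p1,u1);c2,d2=ray(p2,u2)
    A=np.stack([d1,-d2],1);s=np.linalg.lstsq(A,c2-c1,rcond=None)[0]
    a=c1+d1*s[0];b=c2+d2*s[1];return (a+b)/2,np.linalg.norm(a-b)
def shot(n,name,crop=None,scale=1):
    p=camera_params(n);im=snapshot(n)[:,:,::-1].copy()
    v=im if crop is None else im[crop[1]:crop[3],crop[0]:crop[2]]
    if scale!=1: v=cv2.resize(v,None,fx=scale,fy=scale,interpolation=cv2.INTER_NEAREST)
    cv2.imwrite(f"pics/{name}.png",v); np.save(f"pics/{name}.npy",im)
    import pickle; pickle.dump(p,open(f"pics/{name}.pkl","wb"))
    return im,p
def tool():
    s=state();R=Rn.from_rotvec(s["orientation"]).as_matrix();return s,R
def togo(X,yaw=None):
    """print shift in tool axes to put TCP at X (world), and turn (deg) to make tool x at yaw mod 180"""
    s,R=tool();d=R.T@(np.array(X)-s["ee_pos"])
    cur=np.degrees(np.arctan2(R[1,0],R[0,0]))
    out=f"tool shift {np.round(d,1)} dist {np.linalg.norm(d):.0f} toolx yaw {cur:.1f} tilt {np.round(R[:,2],3)}"
    if yaw is not None:
        e=(yaw-cur+90)%180-90; out+=f" need yaw change {e:.1f} (tool-z turn {-e:.1f})"
    print(out)
def st():
    s,R=tool();print("t %.2f"%s["clock"],"pos",np.round(s["ee_pos"],1),"F",np.round(s["ft_force"],1),"w %.1f"%s["width"],"j",np.round(s["joints"],2))
E
python3 - <<'E'
from h import *
im=cv2.imread("pics/a_top.png");p=camera_params("top")
cv2.imwrite("pics/a_top_r.png",cv2.resize(im[130:320,80:340],None,fx=3,fy=3,interpolation=cv2.INTER_CUBIC))
im2=cv2.imread("pics/a_scene.png");p2=camera_params("scene")
cv2.imwrite("pics/a_sc_r.png",cv2.resize(im2[140:260,90:440],None,fx=2.2,fy=2.2,interpolation=cv2.INTER_CUBIC))
for n,u in dict(c1=(157,206),c2=(134,261),c3=(197,255)).items(): print(n,onz(p,u,20))
for n,u in dict(c1=(335,209),c2=(342,175),c3=(290,180)).items(): print(n,onz(p2,u,20))
for n,u in dict(st0=(236,187),b0=(252,186),b1=(278,183),b2=(304,180),st1=(320.5,177)).items(): print(n,onz(p,u,50))
for n,u in dict(b0=(246,218),b1=(220,222),b2=(193,226)).items(): print(n,onz(p2,u,50))
print('drift',tri(p,(261,257),p2,(232,153)))
E
```

```text
c1 [545.16895052 282.47683318  20.        ]
c2 [405.05818108 331.78993273  20.        ]
c3 [424.09201255 174.79825859  20.        ]
c1 [555.40113104 281.97389491  20.        ]
c2 [415.5513982  334.17686476  20.        ]
c3 [428.43553677 181.25786006  20.        ]
st0 [592.87646904  81.37048661  50.        ]
b0 [596.32099732  41.71803171  50.        ]
b1 [605.42911055 -22.7298929   50.        ]
b2 [614.58566942 -87.40482353  50.        ]
st1 [ 623.23058679 -128.61527529   50.        ]
b0 [604.49965705  42.94520308  50.        ]
b1 [614.27302586 -21.66058138  50.        ]
b2 [623.65153509 -87.28589618  50.        ]
drift (array([419.4095111 ,  17.12671264, 115.24188504]), np.float64(1.91424676627571))
```

View pics/a_top_r.png

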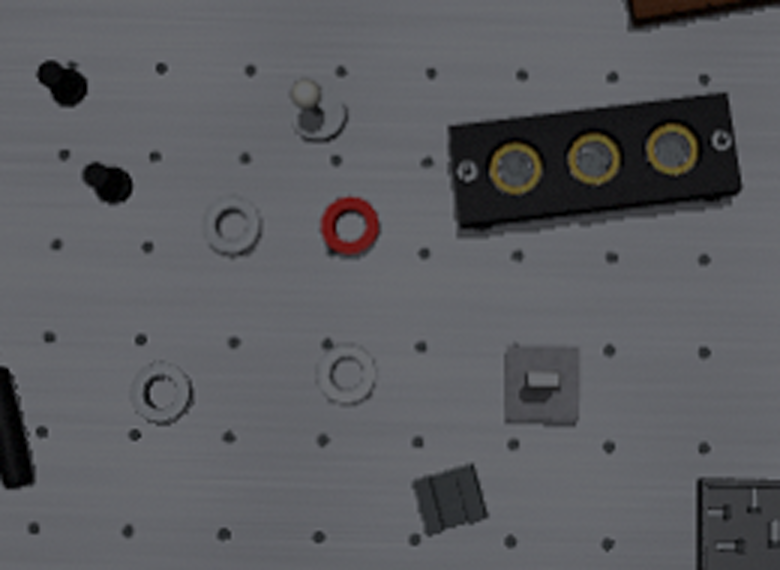

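View pics/a_sc_r.png

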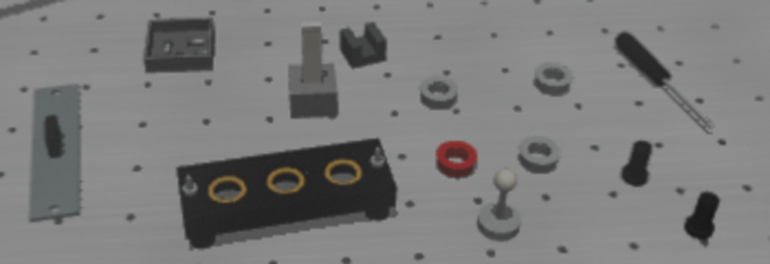

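```bash
python3 - <<'E'
from h import *
p=camera_params("wrist");s,R=tool()
print("R",np.round(R,3))
for uv in [(256,192),(256,100),(256,250),(60,192),(450,192)]:
    print(uv, np.round(R.T@(onz(p,uv,20)-s["ee_pos"]),0))
print("cam in tool",np.round(R.T@(-np.array(p["R"]).T@np.array(p["t"])-s["ee_pos"]),0))
togo([480,260,230],0)
E
```

```text
R [[ 0.403 -0.915 -0.   ]
 [-0.915 -0.403  0.001]
 [-0.001 -0.    -1.   ]]
(256, 192) [ -1.  32. 211.]
(256, 100) [ -0. -73. 211.]
(256, 250) [ -1. 107. 211.]
(60, 192) [-237.   32.  211.]
(450, 192) [233.  32. 211.]
cam in tool [   1.  -78. -152.]
tool shift [-669.2 -544.     1.8] dist 862 toolx yaw -66.2 tilt [-0.     0.001 -1.   ] need yaw change 66.2 (tool-z turn -66.2)
```

```bash
python3 -m pendant '1 0 0 0 -8.2;1 0 0 0 -8.2;1 0 0 0 -8.2;1 0 0 0 -8.2;1 0 0 0 -8.2;1 0 0 0 -8.2;1 0 0 0 -8.2;1 0 0 0 -8.2;1 0 0 0 -8.2' ; python3 - <<'E'
from h import *
st();togo([490,260,260],8.2)
E
```

```text
clock: 1.05
ee_pos: [251.8, -571.8, 231.3]
orientation: [-3.134, -0.216, 0.0]
ft_force: [-0.0, -0.2, -0.7]
width: 91.6
t 1.05 pos [ 251.8 -571.8  231.3] F [-0.  -0.2 -0.7] w 91.6 j [-1.16  0.35  1.63 -0.    1.16 -1.3 ]
tool shift [ 350.3 -791.2  -28.3] dist 866 toolx yaw 7.9 tilt [-0.     0.001 -1.   ] need yaw change 0.3 (tool-z turn -0.3)
```

```bash
python3 -m pendant '1 20 -44 -2 0;1 20 -44 -2 0;1 20 -44 -2 0;1 20 -44 -2 0;1 20 -44 -2 0;1 20 -44 -2 0;1 20 -44 -2 0;1 20 -44 -2 0;1 20 -44 -2 0;1 20 -44 -2 0' ; python3 -m pendant '1 20 -44 -2 0;1 20 -44 -2 0;1 20 -44 -2 0;1 20 -44 -2 0;1 20 -44 -2 0;1 20 -44 -2 0;1 20 -44 -2 0;1 20 -44 -2 0;1 0 0 0 0;1 0 0 0 0';python3 - <<'E'
from h import *
st();togo([490,260,260],8.2)
im,p=shot("wrist","w1")
E
```

```text
clock: 2.05
ee_pos: [392.3, -107.6, 251.8]
orientation: [3.135, 0.207, 0.001]
ft_force: [0.5, -1.2, 0.9]
width: 91.9
clock: 3.05
ee_pos: [504.1, 261.1, 266.9]
orientation: [3.134, 0.21, -0.002]
ft_force: [-0.4, -1.1, -0.4]
width: 92.0
t 3.05 pos [504.1 261.1 266.9] F [-0.4 -1.1 -0.4] w 92.0 j [ 0.48  0.23  1.72 -0.    1.19  0.34]
tool shift [-14.1  -0.8   6.9] dist 16 toolx yaw 7.7 tilt [-0.001 -0.001 -1.   ] need yaw change 0.5 (tool-z turn -0.5)
```

View pics/w1.png

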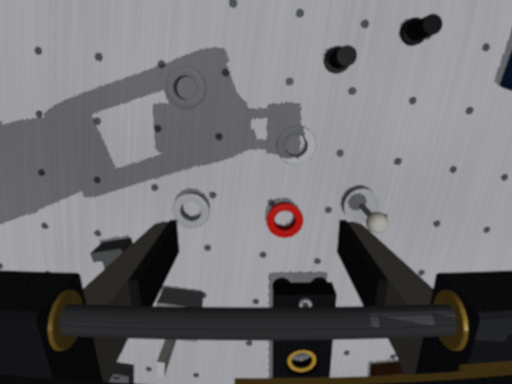

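```bash
python3 - <<'E'
from h import *
im=np.load("pics/w1.npy");p=__import__("pickle").load(open("pics/w1.pkl","rb"))
vs=[cv2.resize(im[y-35:y+35,x-35:x+35],(260,260),interpolation=cv2.INTER_CUBIC) for x,y in [(185,87),(295,144),(192,208)]]
v=np.hstack(vs);v=np.clip(v.astype(float)*1.3,0,255).astype(np.uint8);cv2.imwrite("pics/w1z.png",v)
for u in [(185,87),(295,144),(192,208)]: print(np.round(onz(p,u,20),1), 50*323/abs((np.array(p["R"])@onz(p,u,20)+p["t"])[2]))
E
```

```text
[407.5 334.8  20. ] 42.4396790489421
[547.9 284.7  20. ] 40.43385137394143
[428.1 183.9  20. ] 38.201233995870666
```

View pics/w1z.png

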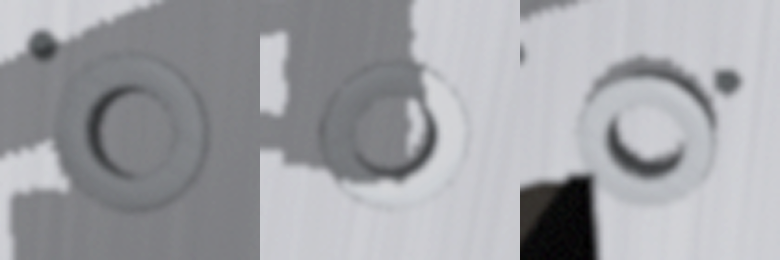

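```bash
python3 - <<'E'
from h import *
import pickle
p=pickle.load(open("pics/w1.pkl","rb"))
for u in [(185.3,87.5),(296.1,145.6),(191.5,209.3)]: print(np.round(onz(p,u,20),1))
togo([428,182,130],8.2)
E
```

```text
[407.9 334.3  20. ]
[549.6 283.   20. ]
[427.6 182.   20. ]
tool shift [-85.4  67.3 137.2] dist 175 toolx yaw 7.6 tilt [-0.001 -0.001 -1.   ] need yaw change 0.6 (tool-z turn -0.6)
```

```bash
python3 -m pendant '1 -21 17 20 -0.6;1 -21 17 20 0;1 -22 17 20 0;1 -21 16 20 0;1 0 0 30 0;1 0 0 27 0;1 0 0 0 0;1 0 0 0 0';python3 - <<'E'
from h import *
st();togo([428,182,130],8.2)
im,p=shot("wrist","w2")
E
```

```text
clock: 3.9
ee_pos: [429.3, 181.4, 131.0]
orientation: [3.133, 0.222, -0.001]
ft_force: [-0.0, -0.5, -0.4]
width: 91.9
t 3.90 pos [429.3 181.4 131. ] F [-0.  -0.5 -0.4] w 91.9 j [ 0.4   0.24  2.06 -0.    0.84  0.26]
tool shift [-1.2 -0.8  1. ] dist 2 toolx yaw 8.1 tilt [-0.001 -0.    -1.   ] need yaw change 0.1 (tool-z turn -0.1)
```

View pics/w2.png

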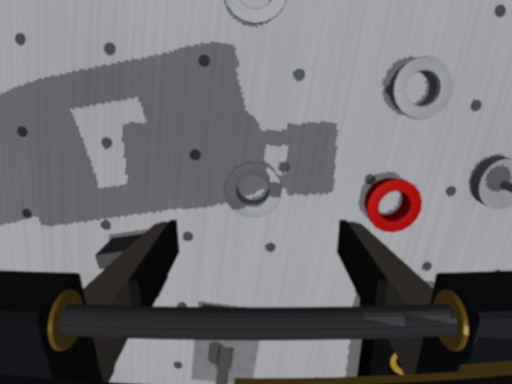

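```bash
python3 - <<'E'
from h import *
import pickle
p=pickle.load(open("pics/w2.pkl","rb"));im=np.load("pics/w2.npy")
cv2.imwrite("pics/w2z.png",cv2.resize(im[150:230,210:300],None,fx=6,fy=6,interpolation=cv2.INTER_CUBIC))
c=onz(p,(252,188.5),20);print(c);togo([c[0],c[1],28],8.2)
print(onz(p,(223,188.5),20)-onz(p,(281,188.5),20))
E
```

```text
[425.13376628 180.83804851  20.        ]
tool shift [ -5.1   0.3 103.6] dist 104 toolx yaw 8.1 tilt [ 0.001  0.    -1.   ] need yaw change 0.1 (tool-z turn -0.1)
[-48.577837    -6.88623906   0.        ]
```

View pics/w2z.png

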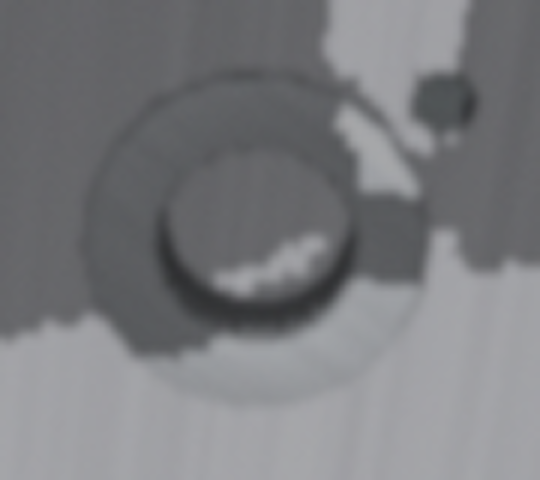

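```bash
python3 -m pendant '1 -4.4 1 30 0;1 0 0 30 0;1 0 0 28 0;1 0 0 15 0;1 0 0 0 0;0.4 0 0 0 0;0.4 0 0 0 0;0.4 0 0 0 0;0.4 0 0 0 0;0.4 0 0 0 0' 30;python3 - <<'E'
from h import *
st()
E
```

```text
clock: 4.95
ee_pos: [425.7, 180.8, 28.1]
orientation: [-3.133, -0.224, -0.001]
ft_force: [-0.4, -0.0, -0.4]
width: 54.1
t 4.95 pos [425.7 180.8  28.1] F [-0.4 -0.  -0.4] w 54.1 j [0.4  0.42 2.12 0.   0.6  0.26]
```

```bash
python3 -m pendant '0.3 0 0 0 0;0.3 0 0 0 0;0.3 0 0 0 0;0.3 0 0 0 0;0.3 0 0 0 0;0.3 0 0 0 0' 30;python3 -m pendant '0.3 0 0 -20 0;0.3 0 0 -30 0;0.3 0 0 -40 0;0.3 0 0 -40 0;0.3 0 0 0 0;0.3 0 0 0 0'; python3 - <<'E'
from h import *
st()
togo([610,-22,190],8.2)
im,p=shot("wrist","w3")
E
```

```text
clock: 5.55
ee_pos: [425.5, 180.7, 27.8]
orientation: [-3.134, -0.224, -0.0]
ft_force: [-1.0, 0.1, 6.0]
width: 47.8
clock: 6.15
ee_pos: [425.7, 180.8, 158.0]
orientation: [-3.133, -0.224, -0.002]
ft_force: [0.5, -0.3, -1.5]
width: 47.5
t 6.15 pos [425.7 180.8 158. ] F [ 0.5 -0.3 -1.5] w 47.5 j [ 0.4   0.19  2.04 -0.    0.9   0.26]
tool shift [153.7 226.9 -31.9] dist 276 toolx yaw 8.2 tilt [ 0.002  0.001 -1.   ] need yaw change 0.0 (tool-z turn -0.0)
```

View pics/w3.png

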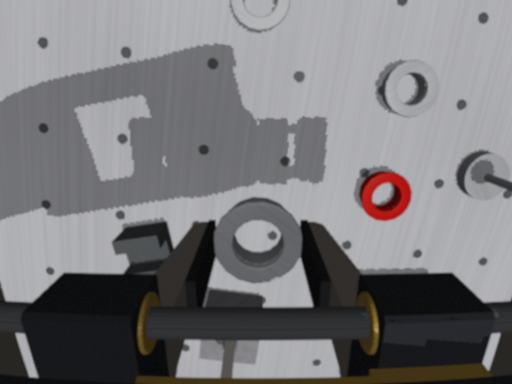

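```bash
python3 - <<'E'
from h import *
import pickle
p=pickle.load(open("pics/w3.pkl","rb"));im=np.load("pics/w3.npy")
cv2.imwrite("pics/w3z.png",cv2.resize(im[180:300,190:330],None,fx=5,fy=5,interpolation=cv2.INTER_CUBIC))
s,R=tool()
for dy in (-10,-5,0,5): 
  for zz in (8,): print(dy,proj(p,s["ee_pos"]+R@np.array([0,dy,zz])),"hole", [proj(p,s["ee_pos"]+R@np.array([25*np.cos(a),dy+25*np.sin(a),zz])).round(0).tolist() for a in (0,1.57,3.14,4.71)])
E
```

```text
-10 [255.04415306 224.6347458 ] hole [[302.0, 225.0], [255.0, 266.0], [208.0, 225.0], [255.0, 179.0]]
-5 [255.07056899 233.22538721] hole [[301.0, 233.0], [255.0, 274.0], [209.0, 233.0], [255.0, 189.0]]
0 [255.09680647 241.66691329] hole [[301.0, 242.0], [255.0, 282.0], [209.0, 242.0], [255.0, 198.0]]
5 [255.12285677 249.96058588] hole [[301.0, 250.0], [255.0, 289.0], [210.0, 250.0], [255.0, 207.0]]
```

View pics/w3z.png

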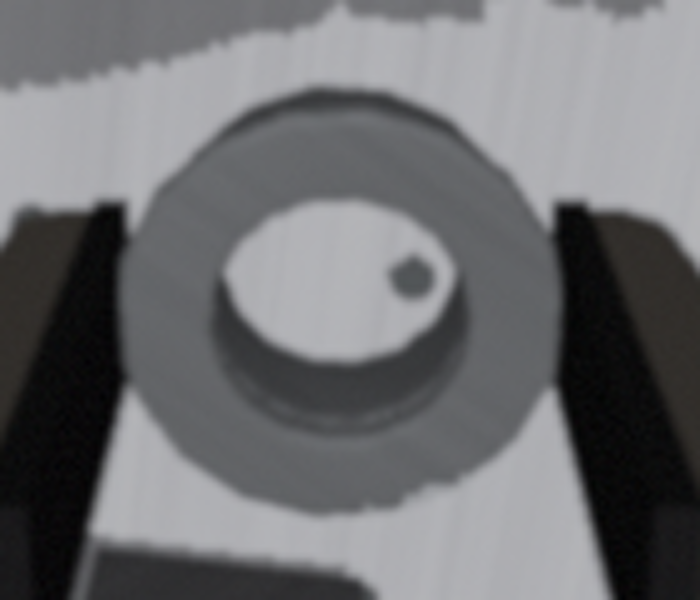

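```bash
python3 - <<'E'
from h import *
togo([624,-121,220],8.2)
E
python3 -m pendant '0.3 20 34 -20 0;0.3 20 34 -20 0;0.3 20 34 -20 0;0.3 20 34 0 0;0.3 20 34 0 0;0.3 20 34 0 0;0.3 20 34 0 0;0.3 14 34 0 0;0.3 0 34 0 0;0.3 0 20 0 0;0.3 0 0 0 0;0.3 0 0 0 0';python3 - <<'E'
from h import *
st();togo([624,-121,220],8.2)
im,p=shot("wrist","w4")
E
```

```text
tool shift [154.3 326.7 -63.1] dist 367 toolx yaw 8.2 tilt [-0.001 -0.    -1.   ] need yaw change 0.0 (tool-z turn -0.0)
clock: 7.4
ee_pos: [623.1, -120.0, 215.3]
orientation: [-3.132, -0.222, 0.005]
ft_force: [0.1, 0.3, -1.1]
width: 47.7
t 7.40 pos [ 623.1 -120.   215.3] F [ 0.1  0.3 -1.1] w 47.7 j [-0.19  0.38  1.62  0.    1.14 -0.33]
tool shift [ 0.7  1.1 -4.7] dist 5 toolx yaw 8.1 tilt [-0.004  0.001 -1.   ] need yaw change 0.1 (tool-z turn -0.1)
```

View pics/w4.png

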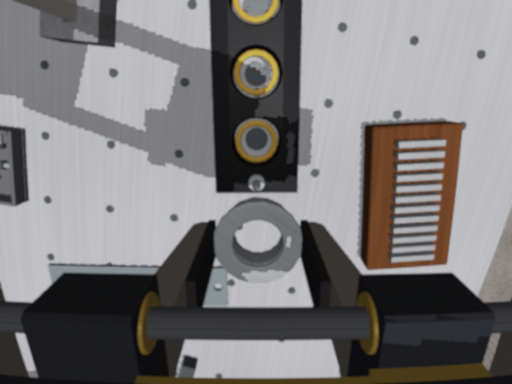

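```bash
cat > bores.py <<'E'
from h import *
import pickle,sys
name=sys.argv[1]
p=pickle.load(open(f"pics/{name}.pkl","rb"));im=np.load(f"pics/{name}.npy")
hsv=cv2.cvtColor(im,cv2.COLOR_BGR2HSV)
m=cv2.inRange(hsv,(15,110,60),(35,255,255))
n,l,s,c=cv2.connectedComponentsWithStats(cv2.morphologyEx(m,cv2.MORPH_CLOSE,np.ones((3,3))))
for i in range(1,n):
    if s[i,4]<150: continue
    pts=np.argwhere(l==i)[:,::-1].astype(np.int32)
    h=cv2.convexHull(pts); e=cv2.fitEllipse(h)
    # circle fit in plane z=45
    P=np.array([onz(p,q,45)[:2] for q in h[:,0].astype(float)])
    A=np.c_[2*P,np.ones(len(P))];x=np.linalg.lstsq(A,(P**2).sum(1),rcond=None)[0]
    print("ellipse c",np.round(e[0],1),np.round(e[1],1),"circle z45",np.round(x[:2],1),"r",np.round(np.sqrt(x[2]+x[0]**2+x[1]**2),1))
E
python3 bores.py w4
python3 - <<'E'
from h import *
im=np.load("pics/w4.npy")
cv2.imwrite("pics/w4z.png",cv2.resize(im[30:200,205:310],None,fx=3.5,fy=3.5,interpolation=cv2.INTER_CUBIC))
p=camera_params("wrist");print(onz(p,(257,183),74),onz(p,(257,183),56))
E
```

```text
ellipse c [255.3  -5. ] [47.8 54.5] circle z45 [598.3  41.7] r 21.4
ellipse c [255.9  71. ] [45.3 46.5] circle z45 [607.7 -22.6] r 21.3
ellipse c [256.1 141.4] [41.5 43. ] circle z45 [617.3 -89. ] r 21.1
ellipse c [367.7 323.6] [20.8 62.2] circle z45 [ 773.5 -291.2] r 40.1
ellipse c [147.4 323.7] [20.5 61.9] circle z45 [ 534.7 -327.5] r 41.6
ellipse c [319.  374.7] [ 22.7 376.7] circle z45 [ 717.7 -298.7] r 236.5
[ 623.40905912 -122.76669155   74.        ] [ 624.03336084 -127.63266377   56.        ]
```

View pics/w4z.png

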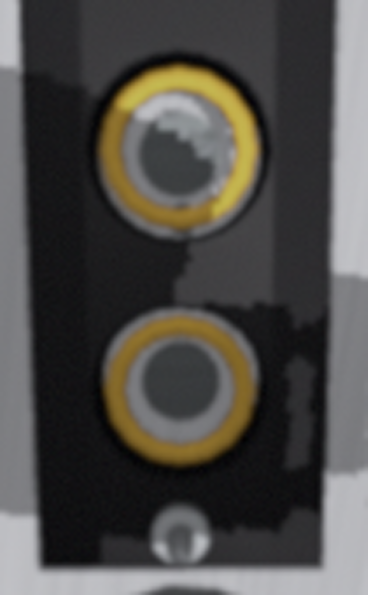

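```bash
python3 - <<'E'
from h import *
s,R=tool();p=camera_params("wrist")
z=s["ee_pos"][2]-8
c=onz(p,(257.8,242),z);print("cup meas in tool",np.round(R.T@(c-s["ee_pos"]),1))
for b in [(617.3,-89,45),(607.7,-22.6,45)]: print(np.round(R.T@(np.array(b)-s["ee_pos"]),1), np.round(R.T@(np.array(b)-[c[0],c[1],0]),1))
togo([617.3,-89,100],8.2)
E
```

```text
cup meas in tool [ 0.6 -0.   8. ]
[ -1.1 -30.7 170.8] [ -2.3 -31.  -45. ]
[ -1.2 -97.8 170.9] [ -2.4 -98.1 -44.9]
tool shift [ -1.3 -30.8 115.8] dist 120 toolx yaw 8.2 tilt [-0.003  0.001 -1.   ] need yaw change 0.0 (tool-z turn -0.0)
```

```bash
python3 -m pendant '0.3 -2 -16 0 0;0.3 0 -14.8 30 0;0.3 0 0 40 0;0.3 0 0 40 0;0.3 0 0 15 0;0.3 0 0 0 0;0.3 0 0 0 0' 30;python3 - <<'E'
from h import *
st();togo([617.3,-89,73],8.2)
im,p=shot("wrist","w5",(130,140,380,320),3)
E
```

```text
clock: 8.15
ee_pos: [618.6, -89.3, 93.9]
orientation: [3.133, 0.225, 0.002]
ft_force: [0.4, -0.3, -0.4]
width: 47.9
t 8.15 pos [618.6 -89.3  93.9] F [ 0.4 -0.3 -0.4] w 47.9 j [-0.15  0.51  1.74  0.    0.89 -0.29]
tool shift [-1.3 -0.5 20.9] dist 21 toolx yaw 8.2 tilt [ 0.001 -0.    -1.   ] need yaw change 0.0 (tool-z turn -0.0)
```

View pics/w5.png

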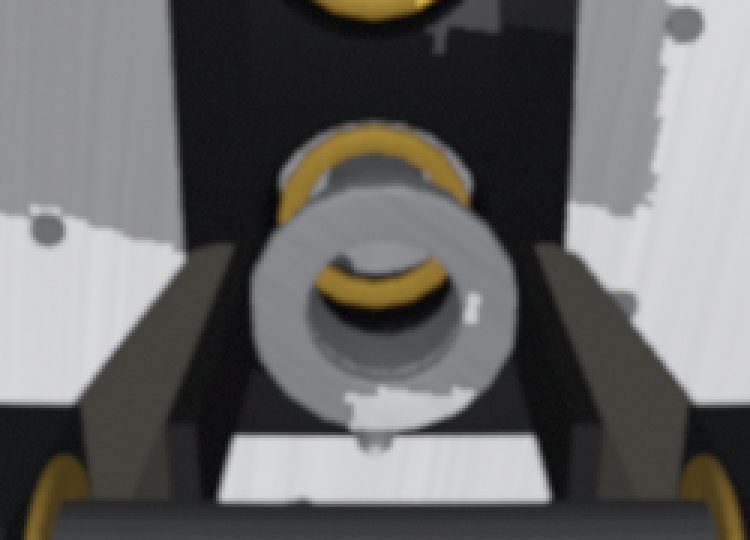

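```bash
python3 -m pendant '0.3 -2.3 -0.3 5 0;0.3 0 0 0 0;0.3 0 0 0 0' 30;python3 - <<'E'
from h import *
st();togo([617.3,-89,73],8.2)
im,p=shot("wrist","w6",(130,140,380,320),3)
E
```

```text
clock: 8.5
ee_pos: [615.6, -90.1, 88.2]
orientation: [3.134, 0.223, 0.001]
ft_force: [0.1, 0.5, -1.6]
width: 47.8
t 8.50 pos [615.6 -90.1  88.2] F [ 0.1  0.5 -1.6] w 47.8 j [-0.15  0.51  1.75  0.    0.88 -0.29]
tool shift [ 1.8 -0.8 15.2] dist 15 toolx yaw 8.2 tilt [ 0.001 -0.    -1.   ] need yaw change 0.0 (tool-z turn -0.0)
```

View pics/w6.png

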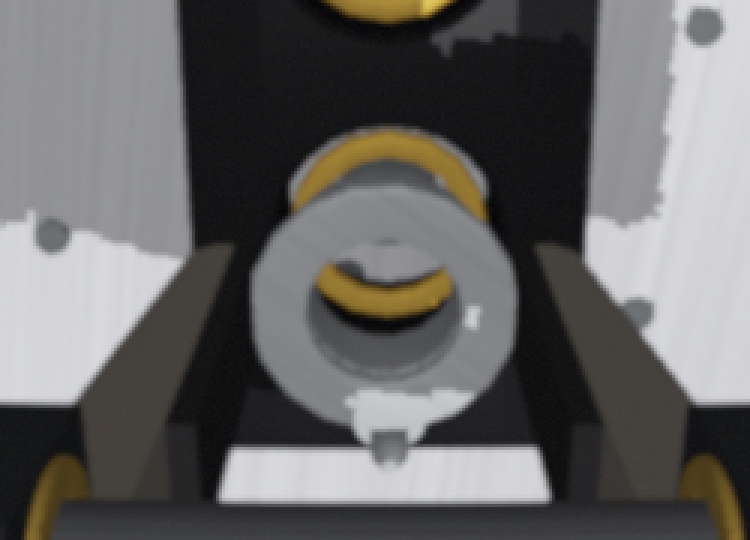

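```bash
python3 -m pendant '0.3 0.8 -0.4 5 0;0.3 0 0 3 0;0.3 0 0 3 0;0.3 0 0 0 0;0.3 0 0 0 0' 30;python3 - <<'E'
from h import *
st();togo([617.3,-89,73],8.2)
im,p=shot("wrist","w7",(130,140,380,320),3)
E
```

```text
clock: 9.05
ee_pos: [616.2, -89.0, 76.9]
orientation: [-3.133, -0.223, 0.0]
ft_force: [-1.5, 3.4, 6.0]
width: 47.6
t 9.05 pos [616.2 -89.   76.9] F [-1.5  3.4  6. ] w 47.6 j [-0.15  0.53  1.75  0.    0.86 -0.29]
tool shift [1.  0.2 3.9] dist 4 toolx yaw 8.2 tilt [-0.     0.001 -1.   ] need yaw change 0.0 (tool-z turn -0.0)
```

View pics/w7.png

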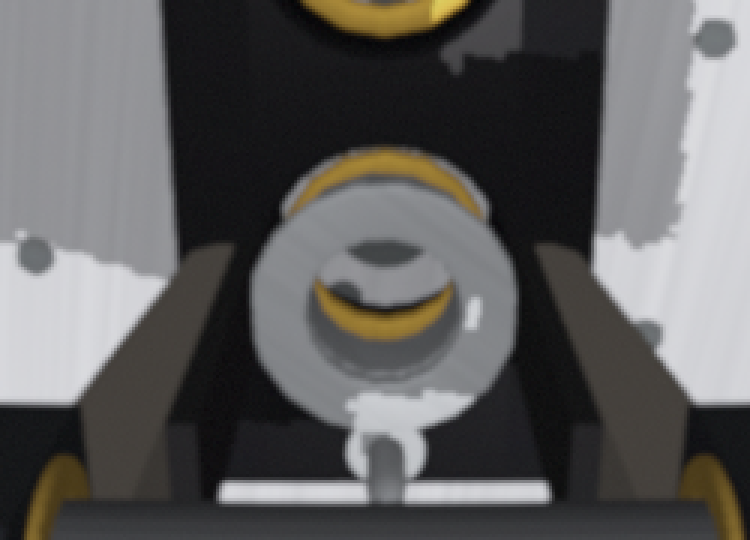

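```bash
python3 -m pendant '0.3 0.3 -1.2 -1 0;0.3 0 0 2 0;0.3 0 0 0 0;0.3 0 0 0 0' 30;python3 - <<'E'
from h import *
st();togo([617.3,-89,73],8.2)
E
python3 -m pendant '0.3 0 0 2 0;0.3 0 0 0 0;0.3 0 0 0 0' ;
```

```text
clock: 9.5
ee_pos: [616.3, -88.1, 75.2]
orientation: [-3.133, -0.224, 0.0]
ft_force: [-0.2, 1.7, -1.2]
width: 48.2
t 9.50 pos [616.3 -88.1  75.2] F [-0.2  1.7 -1.2] w 48.2 j [-0.14  0.53  1.75  0.    0.86 -0.29]
tool shift [0.9 1.  2.2] dist 3 toolx yaw 8.2 tilt [-0.  0. -1.] need yaw change 0.0 (tool-z turn -0.0)
clock: 9.8
ee_pos: [616.2, -88.1, 73.3]
orientation: [-3.133, -0.224, 0.001]
ft_force: [0.2, 2.0, -1.6]
width: 47.8
```

```bash
python3 -m pendant '0.3 0 -0.7 0.7 0;0.3 0 0 0 0;0.3 0 0 0 0' ;python3 -m pendant '0.3 0 0 0.5 0;0.3 0 0 0 0;0.3 0 0 0 0' 
```

```text
clock: 10.1
ee_pos: [616.2, -87.7, 72.9]
orientation: [3.133, 0.224, -0.0]
ft_force: [-0.0, -0.9, -0.6]
width: 47.7
clock: 10.4
ee_pos: [616.3, -87.7, 72.5]
orientation: [3.133, 0.224, 0.0]
ft_force: [-0.1, -1.2, 1.1]
width: 48.0
```

```bash
python3 -m pendant '0.6 0 0 0 0;0.7 0 0 0 0;0.75 0 0 0 0;0.75 0 0 0 0;0.75 0 0 -20 0;1 0 0 -40 0;1 0 -20 -40 0;1 0 0 0 0;1 0 0 0 0' ;python3 - <<'E'
from h import *
st();togo([425,181,28],8.2)
im,p=shot("wrist","w8")
E
```

```text
clock: 11.3
ee_pos: [613.9, -67.5, 173.3]
orientation: [3.133, 0.225, 0.003]
ft_force: [0.4, 0.2, -0.4]
width: 91.9
t 11.30 pos [613.9 -67.5 173.3] F [ 0.4  0.2 -0.4] w 91.9 j [-0.11  0.4   1.7  -0.    1.04 -0.26]
tool shift [-151.8 -273.   144.9] dist 344 toolx yaw 8.2 tilt [ 0.002 -0.    -1.   ] need yaw change -0.0 (tool-z turn 0.0)
```

View pics/w8.png

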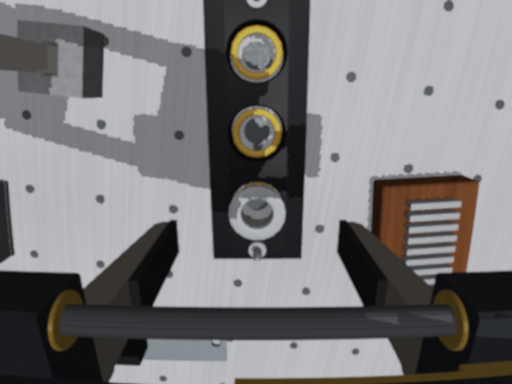

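```bash
python3 bores.py w8; python3 - <<'E'
from h import *
import pickle
p=pickle.load(open("pics/w1.pkl","rb"))
for u in [(335,62),(284,219),(358,203)]: print(onz(p,u,0).round(0))
togo([549.6,283,130],8.2)
E
```

```text
ellipse c [256.4  51. ] [52.8 54.1] circle z45 [598.   42.4] r 21.2
ellipse c [256.7 133.2] [48.9 49. ] circle z45 [607.7 -23.8] r 21.0
ellipse c [ 61.6 321.3] [27.8 59.1] circle z45 [ 442.1 -253.3] r 37.1
ellipse c [451.4 320.2] [32.1 61.1] circle z45 [ 836.1 -196.9] r 38.0
ellipse c [391.4 373.5] [ 18.9 315.5] circle z45 [751.6 -60.9] r 262.3
[583. 389.   0.]
[553. 177.   0.]
[650. 214.   0.]
tool shift [ -12.9 -356.1   42. ] dist 359 toolx yaw 8.2 tilt [-0. -0. -1.] need yaw change 0.0 (tool-z turn -0.0)
```

```bash
python3 -m pendant '1 -2 -44 0 0;1 -2 -44 0 0;1 -2 -44 0 0;1 -2 -44 0 0;1 -2 -45 0 0;1 -2 -45 10 0;1 -1 -45 16 0;1 0 -45 16 0;1 0 0 0 0;1 0 0 0 0';python3 - <<'E'
from h import *
st();togo([549.6,283,130],8.2)
im,p=shot("wrist","w9")
E
```

```text
clock: 12.35
ee_pos: [548.7, 282.7, 128.2]
orientation: [3.132, 0.227, -0.005]
ft_force: [-0.1, 0.4, 0.3]
width: 92.1
t 12.35 pos [548.7 282.7 128.2] F [-0.1  0.4  0.3] w 92.1 j [ 0.47  0.45  1.73 -0.    0.96  0.33]
tool shift [ 1.  -0.2 -1.8] dist 2 toolx yaw 8.3 tilt [-0.003 -0.002 -1.   ] need yaw change -0.1 (tool-z turn 0.1)
```

View pics/w9.png

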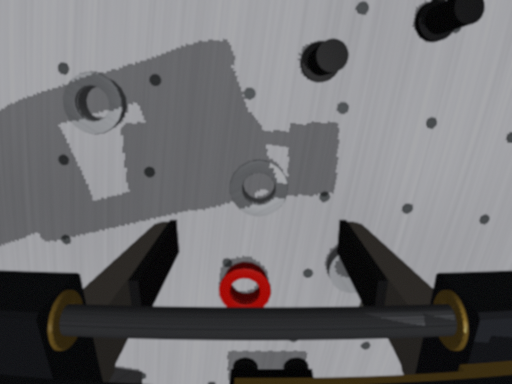

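```bash
python3 - <<'E'
from h import *
import pickle
p=pickle.load(open("pics/w9.pkl","rb"));im=np.load("pics/w9.npy")
cv2.imwrite("pics/w9z.png",cv2.resize(im[145:230,215:305],None,fx=6,fy=6,interpolation=cv2.INTER_CUBIC))
c=onz(p,(259,186.8),20);print(c);togo([c[0],c[1],28],8.2)
E
```

```text
[549.69140328 285.12246901  20.        ]
tool shift [  1.1  -3.2 101. ] dist 101 toolx yaw 8.2 tilt [-0.002 -0.002 -1.   ] need yaw change -0.0 (tool-z turn 0.0)
```

View pics/w9z.png

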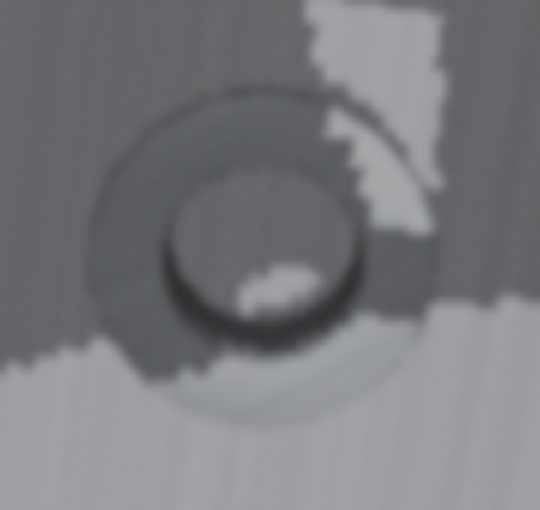

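```bash
python3 -m pendant '1 0 -2.5 30 0;0.9 0 0 30 0;0.8 0 0 25 0;0.75 0 0 15 0;0.7 0 0 0 0;0.3 0 0 0 0;0.3 0 0 0 0;0.3 0 0 0 0;0.3 0 0 0 0;0.3 0 0 0 0' 30;python3 -m pendant '0.3 0 0 0 0;0.3 0 0 -20 0;0.3 0 0 -40 0;0.3 0 0 -40 0;0.3 0 0 -40 0;0.3 0 0 0 0;0.3 0 0 0 0'; python3 - <<'E'
from h import *
st()
im,p=shot("wrist","w10")
togo([606.9,-22.4,95],8.2)
E
```

```text
clock: 13.4
ee_pos: [550.5, 285.5, 31.6]
orientation: [-3.133, -0.224, -0.003]
ft_force: [-0.6, -2.5, 6.9]
width: 48.3
clock: 14.1
ee_pos: [549.8, 285.6, 171.2]
orientation: [-3.133, -0.224, -0.003]
ft_force: [0.0, -0.1, -1.7]
width: 47.8
t 14.10 pos [549.8 285.6 171.2] F [ 0.  -0.1 -1.7] w 47.8 j [0.48 0.4  1.7  0.   1.03 0.33]
tool shift [ 13.6 312.6  74.8] dist 322 toolx yaw 8.2 tilt [-0.001 -0.    -1.   ] need yaw change 0.0 (tool-z turn -0.0)
```

View pics/w10.png

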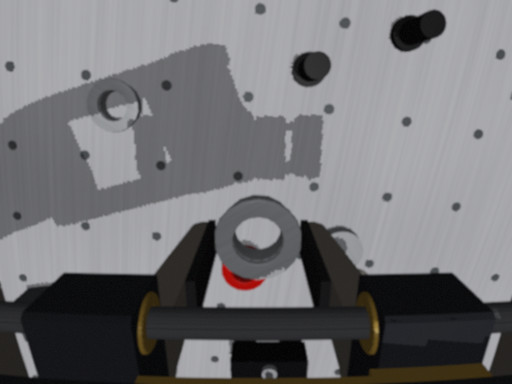

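```bash
python3 - <<'E'
from h import *
import pickle
p=pickle.load(open("pics/w10.pkl","rb"));s,R=tool();im=np.load("pics/w10.npy")
cv2.imwrite("pics/w10z.png",cv2.resize(im[180:300,190:330],None,fx=5,fy=5,interpolation=cv2.INTER_CUBIC))
for dy in (-4,-2,0): 
  for zz in (8,11.6): print(dy,zz,[proj(p,s["ee_pos"]+R@np.array([25*np.cos(a),dy+25*np.sin(a),zz])).round(0).tolist() for a in (0,1.57,3.14,4.71)])
E
```

```text
-4 8 [[301.0, 235.0], [255.0, 275.0], [209.0, 235.0], [255.0, 191.0]]
-4 11.6 [[300.0, 232.0], [255.0, 272.0], [210.0, 232.0], [255.0, 189.0]]
-2 8 [[301.0, 238.0], [255.0, 278.0], [209.0, 238.0], [255.0, 194.0]]
-2 11.6 [[300.0, 235.0], [255.0, 275.0], [210.0, 235.0], [255.0, 192.0]]
0 8 [[301.0, 241.0], [255.0, 281.0], [209.0, 242.0], [255.0, 198.0]]
0 11.6 [[300.0, 239.0], [255.0, 278.0], [210.0, 239.0], [255.0, 196.0]]
```

View pics/w10z.png

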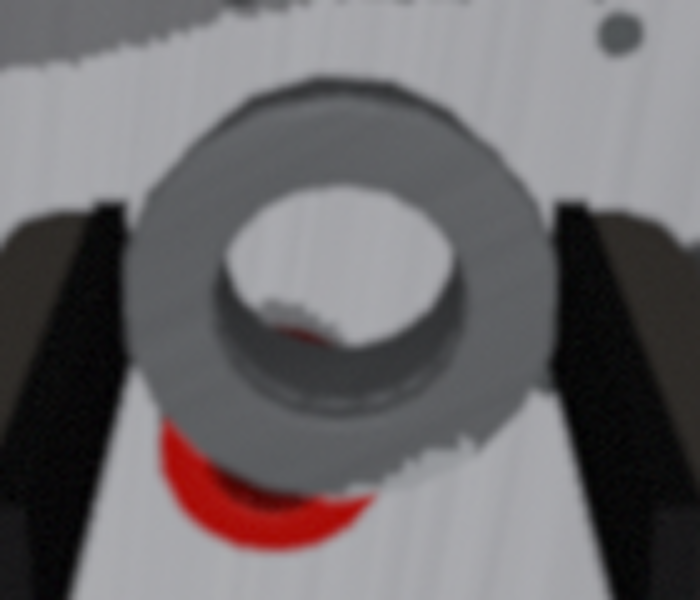

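```bash
python3 -m pendant '0.3 2 45 0 0;0.3 2 45 0 0;0.3 2 45 0 0;0.3 2 45 0 0;0.3 2 45 0 0;0.3 2 45 0 0;0.3 1.6 42 20 0;0.3 0 0 30 0;0.3 0 0 25 0;0.3 0 0 0 0;0.3 0 0 0 0';python3 - <<'E'
from h import *
st();togo([606.9,-22.4,76.6],8.2)
im,p=shot("wrist","w11",(130,140,380,320),3)
E
```

```text
clock: 15.25
ee_pos: [606.3, -21.4, 94.1]
orientation: [-3.133, -0.224, 0.005]
ft_force: [-0.5, 1.2, -1.0]
width: 47.9
t 15.25 pos [606.3 -21.4  94.1] F [-0.5  1.2 -1. ] w 47.9 j [-0.04  0.48  1.78  0.    0.88 -0.18]
tool shift [ 0.5  1.1 17.5] dist 18 toolx yaw 8.2 tilt [-0.003  0.    -1.   ] need yaw change 0.0 (tool-z turn -0.0)
```

View pics/w11.png

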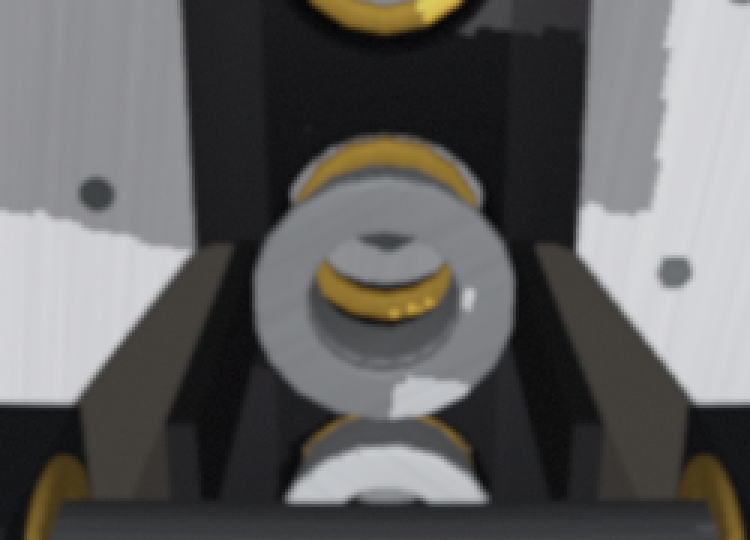

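```bash
python3 -m pendant '0.3 0.2 0.7 8 0;0.3 0 0 3 0;0.3 0 0 2 0;0.3 0 0 0 0;0.3 0 0 0 0';python3 - <<'E'
from h import *
st();togo([606.9,-22.4,76.6],8.2)
E
python3 -m pendant '0.3 0 0 2 0;0.3 0 0 0 0'
```

```text
clock: 15.8
ee_pos: [607.8, -22.2, 82.6]
orientation: [3.134, 0.224, 0.001]
ft_force: [-0.2, 0.6, -1.6]
width: 47.9
t 15.80 pos [607.8 -22.2  82.6] F [-0.2  0.6 -1.6] w 47.9 j [-0.04  0.5   1.78 -0.    0.86 -0.18]
tool shift [-1.  0.  6.] dist 6 toolx yaw 8.2 tilt [ 0. -0. -1.] need yaw change 0.0 (tool-z turn -0.0)
clock: 16.0
ee_pos: [607.7, -22.2, 80.3]
orientation: [-3.134, -0.224, 0.0]
ft_force: [-0.7, -0.2, -1.8]
width: 48.2
```

```bash
python3 -m pendant '0.3 -0.5 0 2 0;0.3 0 0 0 0;0.3 0 0 0 0';python3 -m pendant '0.3 0 0 1.5 0;0.3 0 0 0 0;0.3 0 0 0 0'
```

```text
clock: 16.3
ee_pos: [607.1, -22.4, 78.3]
orientation: [3.134, 0.224, -0.0]
ft_force: [0.2, 0.1, -1.7]
width: 47.8
clock: 16.6
ee_pos: [607.2, -22.4, 76.8]
orientation: [-3.134, -0.224, 0.0]
ft_force: [-0.5, 0.3, -0.7]
width: 47.3
```

```bash
python3 -m pendant '0.3 0 0 0.7 0;0.3 0 0 0 0;0.3 0 0 0 0'
```

```text
clock: 16.9
ee_pos: [607.2, -22.4, 76.3]
orientation: [3.134, 0.224, 0.0]
ft_force: [-0.8, 0.6, 1.4]
width: 47.8
```

```bash
python3 -m pendant '0.6 0 0 0 0;0.7 0 0 0 0;0.75 0 0 0 0;0.75 0 0 0 0;0.75 0 0 -20 0;1 0 0 -40 0;1 0 -20 -40 0;1 0 0 0 0;1 0 0 0 0' ;python3 - <<'E'
from h import *
import pickle
st();
im,p=shot("wrist","w12")
p=pickle.load(open("pics/w10.pkl","rb"))
c=onz(p,(114.5,104.5),20);print(c)
togo([c[0],c[1],130],8.2)
E
python3 bores.py w12
```

```text
clock: 17.8
ee_pos: [604.9, -2.3, 177.1]
orientation: [3.133, 0.225, 0.003]
ft_force: [-0.4, 0.6, -0.3]
width: 92.0
t 17.80 pos [604.9  -2.3 177.1] F [-0.4  0.6 -0.3] w 92.0 j [-0.01  0.38  1.73 -0.    1.03 -0.15]
[410.0362277  335.61315546  20.        ]
tool shift [-143.8 -362.4   45.8] dist 393 toolx yaw 8.2 tilt [-0. -0. -1.] need yaw change 0.0 (tool-z turn -0.0)
ellipse c [256.4 132.4] [48.3 48.6] circle z45 [598.4  41.7] r 21.1
ellipse c [ 61.3 321.4] [27.2 59.1] circle z45 [ 428.7 -190.8] r 36.6
ellipse c [451.4 320.4] [32.7 61. ] circle z45 [ 830.7 -134. ] r 37.9
ellipse c [391.2 373.5] [ 18.9 315.1] circle z45 [745.1  -1.8] r 261.4
```

View pics/w12.png

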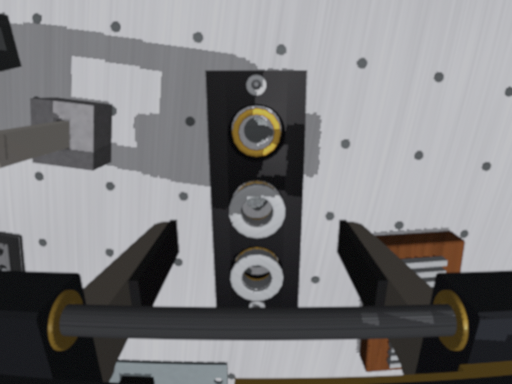

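```bash
python3 -m pendant '1 -18 -45 0 0;1 -18 -45 0 0;1 -18 -45 0 0;1 -18 -45 0 0;1 -18 -45 0 0;1 -18 -45 15 0;1 -18 -46 15 0;1 -18 -46 15 0;1 0 0 0 0;1 0 0 0 0';python3 - <<'E'
from h import *
st()
im,p=shot("wrist","w13")
cv2.imwrite("pics/w13z.png",cv2.resize(im[130:250,180:340],None,fx=5,fy=5,interpolation=cv2.INTER_CUBIC))
E
```

```text
clock: 18.85
ee_pos: [410.9, 331.8, 130.6]
orientation: [3.131, 0.228, -0.004]
ft_force: [-0.3, -0.4, 0.2]
width: 92.3
t 18.85 pos [410.9 331.8 130.6] F [-0.3 -0.4  0.2] w 92.3 j [ 0.68  0.33  1.93 -0.    0.89  0.53]
```

View pics/w13z.png

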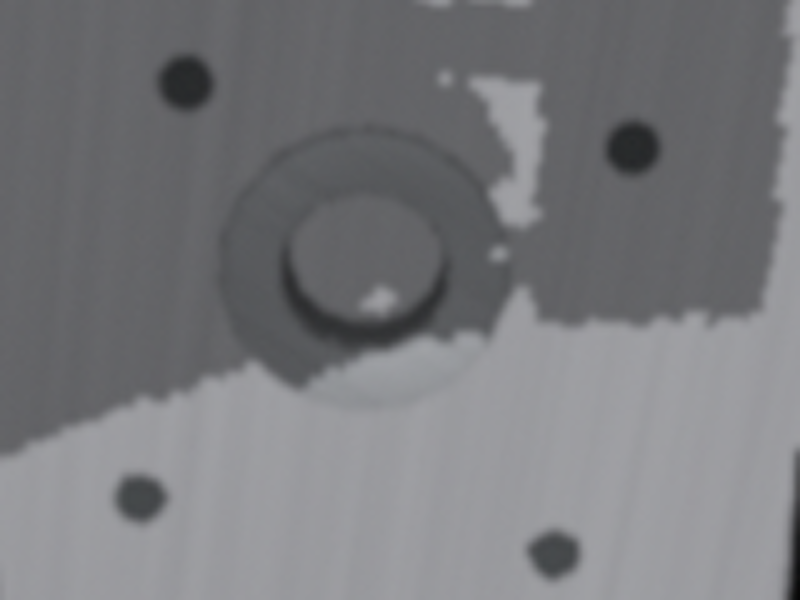

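```bash
python3 - <<'E'
from h import *
import pickle
p=pickle.load(open("pics/w13.pkl","rb"))
c=onz(p,(253.2,183.3),20);print(c);togo([c[0],c[1],28],8.2)
E
```

```text
[406.81795939 335.80672226  20.        ]
tool shift [ -4.1  -5.4 103.2] dist 103 toolx yaw 8.2 tilt [-0.002 -0.002 -1.   ] need yaw change -0.0 (tool-z turn 0.0)
```

```bash
python3 -m pendant '1 -5 -5 30 0;0.9 0 0 30 0;0.8 0 0 28 0;0.75 0 0 15 0;0.7 0 0 0 0;0.3 0 0 0 0;0.3 0 0 0 0;0.3 0 0 0 0;0.3 0 0 0 0;0.3 0 0 0 0' 30;python3 -m pendant '0.3 0 0 0 0;0.3 0 0 -20 0;0.3 0 0 -40 0;0.3 0 0 -40 0;0.3 0 0 -40 0;0.3 0 0 0 0;0.3 0 0 0 0'; python3 - <<'E'
from h import *
st()
im,p=shot("wrist","w14",(130,140,380,320),3)
togo([597.6,43,95],8.2)
E
```

```text
clock: 19.9
ee_pos: [407.4, 336.5, 30.3]
orientation: [-3.133, -0.224, -0.003]
ft_force: [1.0, -4.1, 6.1]
width: 47.8
clock: 20.6
ee_pos: [406.8, 336.6, 170.1]
orientation: [-3.132, -0.224, -0.002]
ft_force: [-1.0, -0.3, -1.1]
width: 48.0
t 20.60 pos [406.8 336.6 170.1] F [-1.  -0.3 -1.1] w 48.0 j [0.69 0.27 1.9  0.   0.97 0.55]
tool shift [147.9 317.2  73.8] dist 358 toolx yaw 8.2 tilt [-0. -0. -1.] need yaw change 0.0 (tool-z turn -0.0)
```

View pics/w14.png

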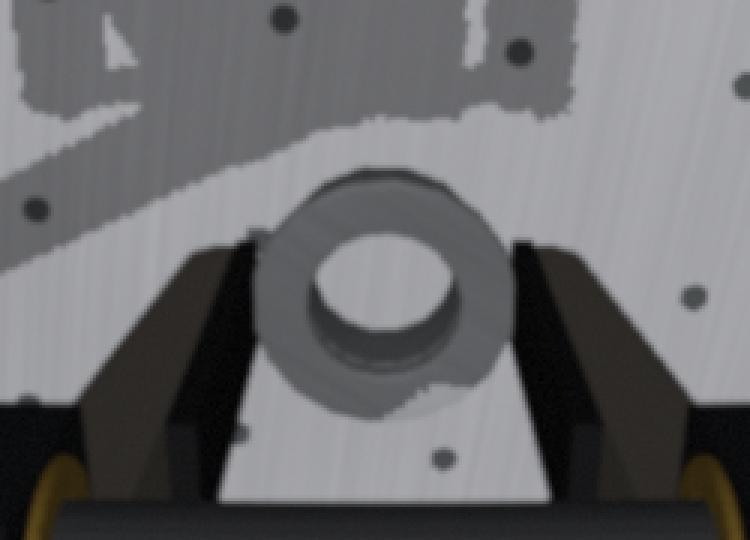

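```bash
python3 -m pendant '0.3 20 40 0 0;0.3 20 40 0 0;0.3 20 40 0 0;0.3 20 40 0 0;0.3 20 40 0 0;0.3 20 40 0 0;0.3 20 40 20 0;0.3 7 37 25 0;0.3 0 0 25 0;0.3 0 0 0 0;0.3 0 0 0 0';python3 - <<'E'
from h import *
st();togo([597.6,43,75.3],8.2)
im,p=shot("wrist","w15",(130,140,380,320),3)
E
```

```text
clock: 21.75
ee_pos: [595.8, 43.5, 97.9]
orientation: [-3.133, -0.224, 0.006]
ft_force: [-1.0, 1.1, -0.4]
width: 47.8
t 21.75 pos [595.8  43.5  97.9] F [-1.   1.1 -0.4] w 47.8 j [ 0.07  0.47  1.8   0.    0.88 -0.07]
tool shift [ 1.8  0.8 22.6] dist 23 toolx yaw 8.2 tilt [-0.004 -0.    -1.   ] need yaw change 0.0 (tool-z turn -0.0)
```

View pics/w15.png

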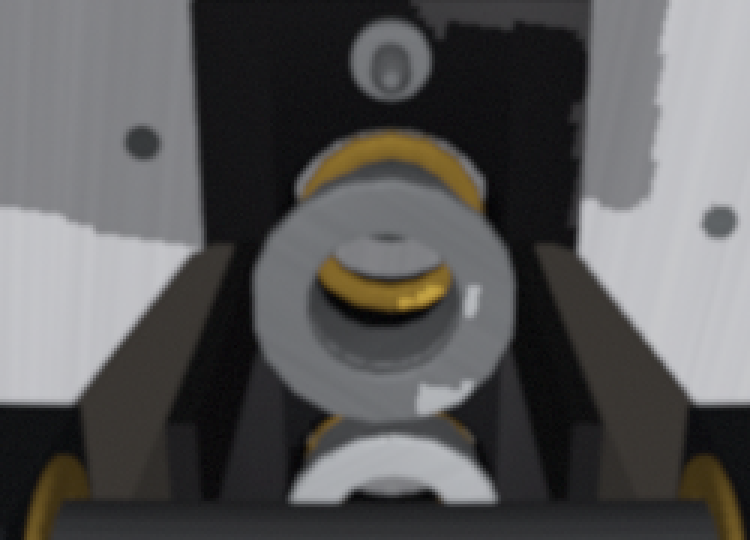

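```bash
python3 -m pendant '0.3 0.4 0.3 8 0;0.3 0 0 5 0;0.3 0 0 3 0;0.3 0 0 0 0;0.3 0 0 0 0';python3 - <<'E'
from h import *
st();togo([597.6,43,75.3],8.2)
E
```

```text
clock: 22.3
ee_pos: [597.6, 43.3, 83.5]
orientation: [3.134, 0.224, 0.0]
ft_force: [0.6, 0.3, -1.1]
width: 48.1
t 22.30 pos [597.6  43.3  83.5] F [ 0.6  0.3 -1.1] w 48.1 j [ 0.07  0.49  1.8  -0.    0.85 -0.07]
tool shift [-0.1  0.2  8.2] dist 8 toolx yaw 8.2 tilt [ 0. -0. -1.] need yaw change 0.0 (tool-z turn -0.0)
```

```bash
python3 -m pendant '0.3 0 0.2 3 0;0.3 0 0 2.5 0;0.3 0 0 0 0;0.3 0 0 0 0';python3 -m pendant '0.3 0 0 1.5 0;0.3 0 0 0 0;0.3 0 0 0 0';python3 -m pendant '0.3 0 0 1 0;0.3 0 0 0 0;0.3 0 0 0 0'
```

```text
clock: 22.7
ee_pos: [597.6, 42.9, 77.8]
orientation: [-3.134, -0.224, 0.0]
ft_force: [0.7, -0.8, -0.6]
width: 47.7
clock: 23.0
ee_pos: [597.6, 42.9, 76.3]
orientation: [-3.134, -0.224, 0.0]
ft_force: [0.1, -0.2, -1.0]
width: 47.8
clock: 23.3
ee_pos: [597.6, 42.9, 75.4]
orientation: [3.134, 0.224, 0.0]
ft_force: [0.8, 0.5, -1.2]
width: 47.5
```

```bash
python3 -m pendant '0.3 0 0 0.6 0;0.3 0 0 0 0;0.3 0 0 0 0'; python3 -m pendant '0.6 0 0 0 0;0.7 0 0 0 0;0.75 0 0 0 0;0.75 0 0 0 0;0.75 0 0 -20 0;1 0 0 -40 0;1 0 0 -40 0;1 0 0 -20 0;1 0 0 0 0;1 0 0 0 0' ;python3 - <<'E'
from h import *
st();
im,p=shot("wrist","w16")
im,p=shot("scene","s16",(90,120,420,270),2.4)
togo([419,17,180],8.2)
E
```

```text
clock: 23.6
ee_pos: [597.6, 42.9, 74.8]
orientation: [-3.134, -0.224, -0.0]
ft_force: [-1.7, -0.5, 1.6]
width: 47.5
clock: 24.6
ee_pos: [597.5, 42.9, 194.5]
orientation: [-3.134, -0.224, -0.0]
ft_force: [0.7, 0.4, -0.5]
width: 91.5
t 24.60 pos [597.5  42.9 194.5] F [ 0.7  0.4 -0.5] w 91.5 j [ 0.07  0.35  1.73  0.    1.06 -0.07]
tool shift [-179.5    0.4   13.6] dist 180 toolx yaw 8.2 tilt [-0.002 -0.    -1.   ] need yaw change 0.0 (tool-z turn -0.0)
```

View pics/w16.png

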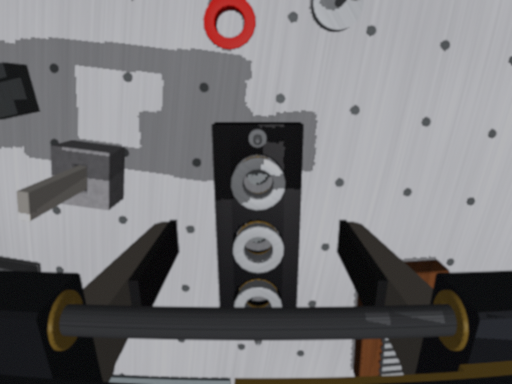

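View pics/s16.png

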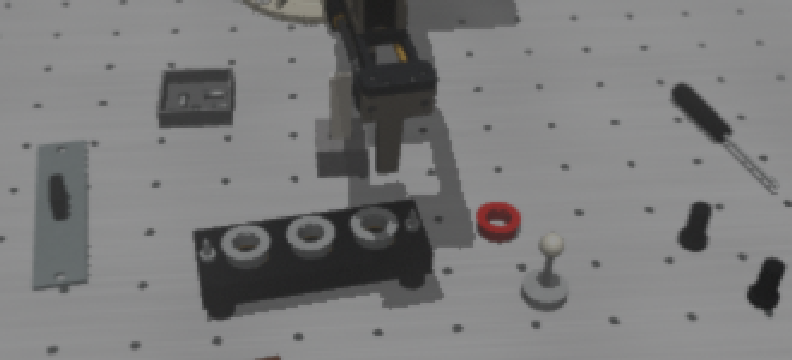

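```bash
python3 - <<'E'
from h import *
import pickle
p=pickle.load(open("pics/w16.pkl","rb"))
print("drift top from w16",onz(p,(24,203),125).round(1))
pt=camera_params("top")
q=[onz(pt,(x/3+80,y/3+130),40)[:2] for x,y in [(505,346),(579,349),(577,425),(504,423)]]
q=np.array(q);print(q.round(1),q.mean(0))
for i in range(4):
    d=q[(i+1)%4]-q[i];print(np.degrees(np.arctan2(d[1],d[0]))%90,np.hypot(*d))
print("drift top",onz(pt,(543/3+80,380/3+130),125))
E
```

```text
drift top from w16 [423.8  18.9 125. ]
[[449.9  47.2]
 [448.9 -13.3]
 [387.5 -12.7]
 [387.7  46.3]] [418.4896195   16.86517799]
89.00252066636948 60.46185749218241
89.47881419228617 61.37314233603369
89.76528226995384 59.07499834306338
0.7554625730317177 62.18654832992984
drift top [419.73985959  16.27042147 125.        ]
```

```bash
python3 -m pendant '1 -45 0 -5 0;1 -45 0 0 0;1 -45 0 0 0;1 -42 0 0 0;1 0 0 0 8.2;1 0 0 0 0;1 0 0 0 0' ;python3 - <<'E'
from h import *
st();togo([419,17,200],0)
im,p=shot("wrist","w17")
E
```

```text
clock: 25.4
ee_pos: [422.7, 17.8, 199.3]
orientation: [-3.142, -0.005, 0.001]
ft_force: [-0.4, -0.3, 0.2]
width: 92.0
t 25.40 pos [422.7  17.8 199.3] F [-0.4 -0.3  0.2] w 92.0 j [0.04 0.07 2.08 0.   0.99 0.04]
tool shift [-3.7  0.8 -0.7] dist 4 toolx yaw 0.2 tilt [-0.  0. -1.] need yaw change -0.2 (tool-z turn 0.2)
```

View pics/w17.png

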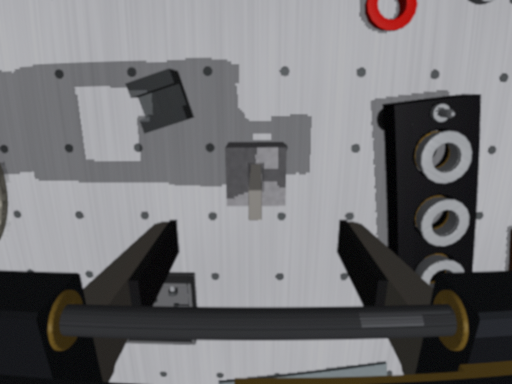

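```bash
python3 - <<'E'
from h import *
im=np.load("pics/w17.npy")
cv2.imwrite("pics/w17z.png",cv2.resize(im[135:230,215:300],None,fx=6,fy=6,interpolation=cv2.INTER_CUBIC))
E
```

```text
(no output)
```

View pics/w17z.png

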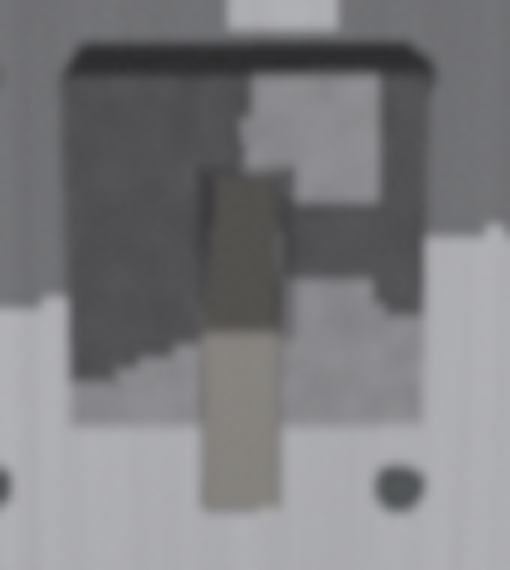

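```bash
python3 - <<'E'
from h import *
import pickle
p=pickle.load(open("pics/w17.pkl","rb"))
c=onz(p,(255.25,205),125);print(c)
r=[onz(p,(x/6+215,y/6+135),40) for x,y in [(68,75),(428,75),(422,425),(73,423)]]
print(np.round(r,1),np.mean(r,0))
togo([c[0],c[1],112],0)
E
```

```text
[421.6617794   16.03350182 125.        ]
[[393.1  45.1  40. ]
 [451.1  45.3  40. ]
 [451.7 -14.4  40. ]
 [392.5 -14.2  40. ]] [422.12359882  15.4431511   40.        ]
tool shift [-1.3  1.8 87.3] dist 87 toolx yaw 0.2 tilt [-0.  0. -1.] need yaw change -0.2 (tool-z turn 0.2)
```

```bash
python3 -m pendant '1 -2.5 1 0 0.2;1 0 0 30 0;0.8 0 0 30 0;0.6 0 0 24 0;0.4 0 0 10 0;0.3 0 0 0 0;0.2 0 0 0 0;0.05 0 0 0 0;0.05 0 0 0 0;0 0 0 0 0;0 0 0 0 0' 60;python3 - <<'E'
from h import *
st()
E
```

```text
clock: 26.55
ee_pos: [420.2, 16.8, 106.2]
orientation: [-3.142, 0.006, -0.001]
ft_force: [-0.6, -0.1, -0.0]
width: 22.2
t 26.55 pos [420.2  16.8 106.2] F [-0.6 -0.1 -0. ] w 22.2 j [0.04 0.22 2.17 0.   0.75 0.04]
```

```bash
python3 -m pendant '0 0 0 0 0;0 0 0 0 0;0 0 0 0 0;0 0 0 0 0;0 0 0 0 0' 60;python3 - <<'E'
from h import *
st()
im,p=shot("wrist","w18",(130,140,380,320),3)
E
```

```text
clock: 27.05
ee_pos: [420.0, 16.8, 105.9]
orientation: [-3.142, 0.006, -0.0]
ft_force: [-0.9, 0.1, 4.2]
width: 9.6
t 27.05 pos [420.   16.8 105.9] F [-0.9  0.1  4.2] w 9.6 j [0.04 0.22 2.17 0.   0.75 0.04]
```

View pics/w18.png

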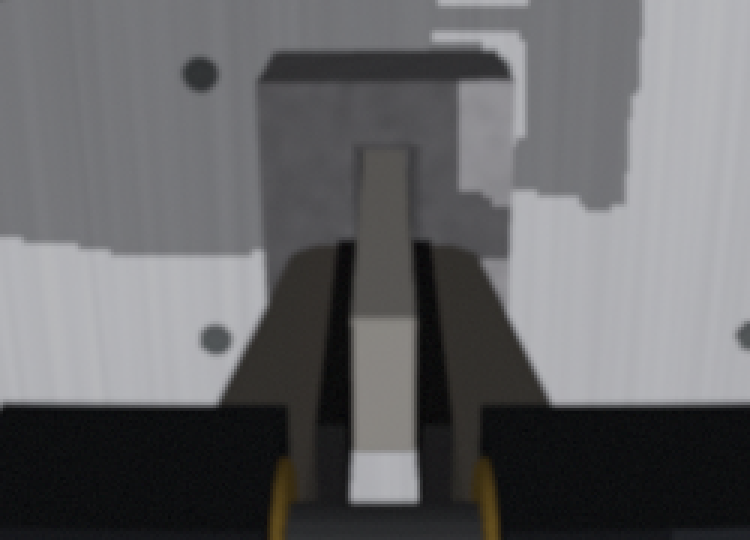

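```bash
python3 -m pendant '0 0 0 -15 0;0 0 0 -20 0;0 0 0 -30 0;0 0 0 -30 0;0 0 0 0 0;0 0 0 0 0';python3 - <<'E'
from h import *
st();togo([620,-90,185],8.2)
im,p=shot("wrist","w19")
E
```

```text
clock: 27.7
ee_pos: [420.0, 16.8, 200.8]
orientation: [-3.142, 0.006, -0.002]
ft_force: [-0.4, -0.1, -0.8]
width: 9.5
t 27.70 pos [420.   16.8 200.8] F [-0.4 -0.1 -0.8] w 9.5 j [ 0.04  0.06  2.08 -0.    1.    0.04]
tool shift [200.4 106.   16. ] dist 227 toolx yaw -0.2 tilt [ 0.001  0.    -1.   ] need yaw change 8.4 (tool-z turn -8.4)
```

View pics/w19.png

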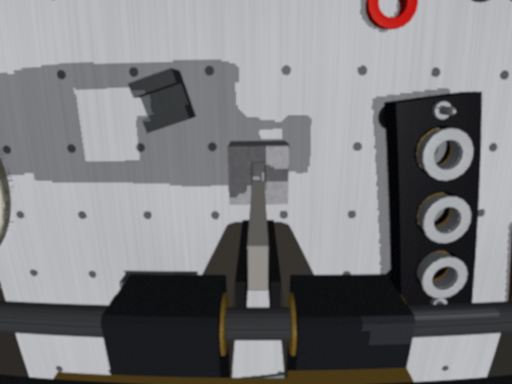

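```bash
python3 -m pendant '0 0 0 0 -8.4;0 0 0 0 0';python3 - <<'E'
from h import *
st();togo([635.7,-85.4,175],8.2)
E
```

```text
clock: 27.95
ee_pos: [418.9, 16.7, 199.4]
orientation: [-3.133, -0.228, 0.004]
ft_force: [0.3, 0.2, -0.4]
width: 9.9
t 27.95 pos [418.9  16.7 199.4] F [ 0.3  0.2 -0.4] w 9.9 j [ 0.04  0.07  2.08  0.    1.   -0.11]
tool shift [199.8 132.4  23.8] dist 241 toolx yaw 8.3 tilt [-0.003 -0.    -1.   ] need yaw change -0.1 (tool-z turn 0.1)
```

```bash
python3 -m pendant '0 33 22 0 0;0 33 22 0 0;0 33 22 0 0;0 33 22 0 0;0 33 22 0 0;0 34 22 0 0;0 0 0 0 0;0 0 0 0 0';python3 - <<'E'
from h import *
st();togo([635.7,-85.4,175],8.2)
E
```

```text
clock: 28.75
ee_pos: [635.0, -85.8, 198.7]
orientation: [-3.133, -0.218, 0.005]
ft_force: [-1.4, 0.9, -0.2]
width: 9.5
t 28.75 pos [635.  -85.8 198.7] F [-1.4  0.9 -0.2] w 9.5 j [-0.14  0.41  1.63  0.    1.11 -0.28]
tool shift [ 0.8 -0.3 23.7] dist 24 toolx yaw 8.0 tilt [-0.003  0.001 -1.   ] need yaw change 0.2 (tool-z turn -0.2)
```

```bash
python3 -m pendant '0 0 0 20 -0.2;0 0 0 10 0;0 0 0 0 0;0 0 0 0 0';python3 - <<'E'
from h import *
st();togo([635.7,-85.4,161],8.2)
im,p=shot("wrist","w20",(130,80,380,260),3)
E
```

```text
clock: 29.15
ee_pos: [635.1, -85.2, 170.8]
orientation: [-3.133, -0.229, 0.001]
ft_force: [0.7, 0.3, -1.4]
width: 9.5
t 29.15 pos [635.1 -85.2 170.8] F [ 0.7  0.3 -1.4] w 9.5 j [-0.14  0.44  1.65  0.    1.05 -0.28]
tool shift [0.6 0.2 9.8] dist 10 toolx yaw 8.3 tilt [-0.001  0.    -1.   ] need yaw change -0.1 (tool-z turn 0.1)
```

View pics/w20.png

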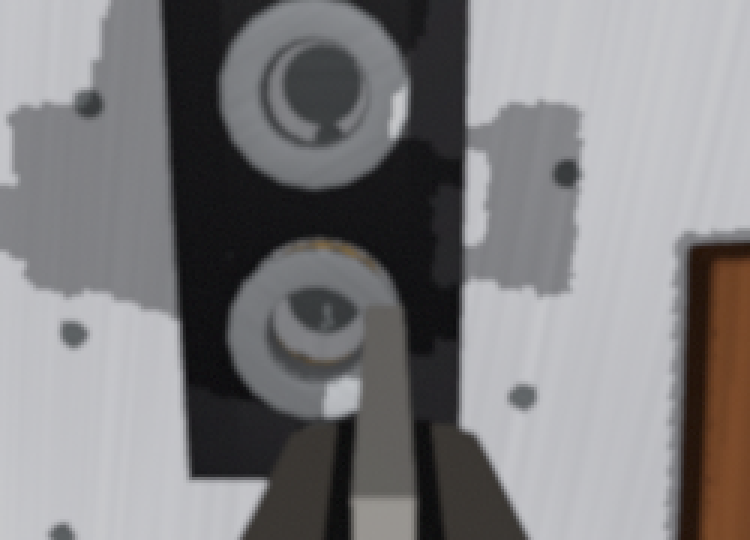

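```bash
python3 -m pendant '0 -0.5 0 8 0;0 0 0 1 0;0 0 0 0 0;0 0 0 0 0';python3 -m pendant '0 0 0 1 0;0 0 0 0 0;0 0 0 0 0'
```

```text
clock: 29.6
ee_pos: [635.2, -85.7, 161.9]
orientation: [3.133, 0.229, 0.0]
ft_force: [-0.1, -0.5, -0.5]
width: 9.8
clock: 29.9
ee_pos: [635.2, -85.7, 160.8]
orientation: [3.133, 0.229, 0.0]
ft_force: [-0.1, -0.2, 0.1]
width: 9.8
```

```bash
python3 -m pendant '0 0 0 1 0;0 0 0 0 0;0 0 0 0 0'
```

```text
clock: 30.2
ee_pos: [635.3, -85.7, 159.8]
orientation: [3.133, 0.229, 0.0]
ft_force: [0.6, 0.7, 0.2]
width: 9.9
```

```bash
python3 -m pendant '0 0 0 0.7 0';python3 -m pendant '0 0 0 0 0';python3 - <<'E'
from h import *
im,p=shot("wrist","w21",(130,80,380,260),3)
E
```

```text
clock: 30.3
ee_pos: [635.4, -85.7, 159.3]
orientation: [3.133, 0.229, 0.001]
ft_force: [0.7, 0.6, 2.3]
width: 9.6
clock: 30.4
ee_pos: [635.3, -85.7, 159.1]
orientation: [3.133, 0.229, 0.001]
ft_force: [0.8, -0.0, 0.2]
width: 9.7
```

View pics/w21.png

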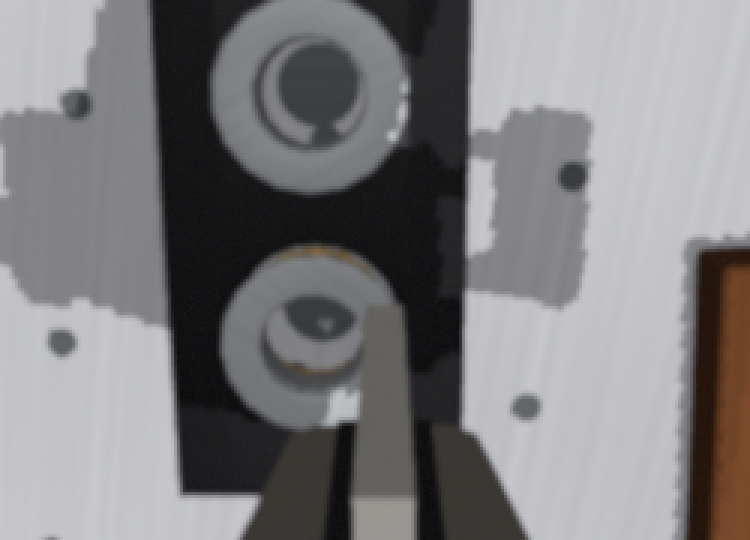

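```bash
python3 -m pendant '0 0 0 -6 0;0 -38 0 0 0;0 0 0 0 0;0 0 0 0 0;0 0 0 4 0;0 0 0 1.5 0;0 0 0 1.5 0';python3 -m pendant '0 0 0 0 0';python3 - <<'E'
from h import *
im,p=shot("wrist","w22",(130,80,380,260),3)
togo([597.1,-91.1,158],8.2)
E
```

```text
clock: 31.15
ee_pos: [598.2, -91.2, 158.1]
orientation: [3.133, 0.23, 0.001]
ft_force: [-1.2, -0.4, 4.6]
width: 9.3
clock: 31.25
ee_pos: [598.0, -91.2, 157.8]
orientation: [3.133, 0.229, 0.0]
ft_force: [0.2, 0.7, 0.2]
width: 9.7
tool shift [-0.7 -0.2 -0.2] dist 1 toolx yaw 8.4 tilt [ 0.  0. -1.] need yaw change -0.2 (tool-z turn 0.2)
```

View pics/w22.png

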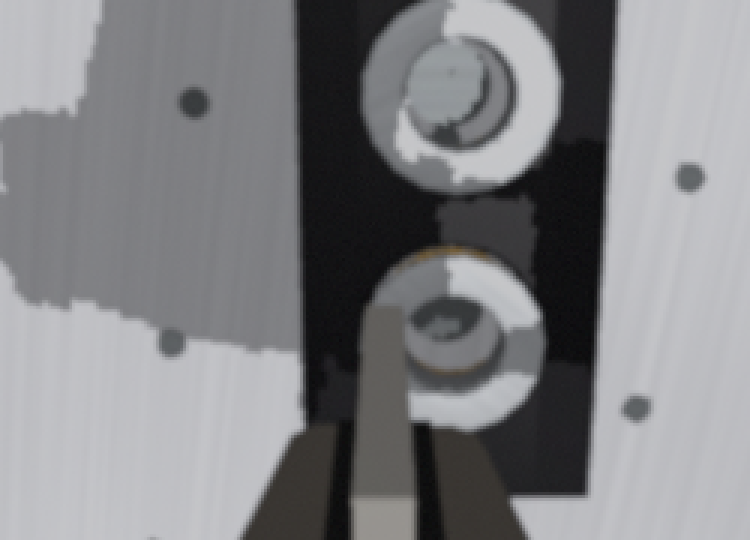

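```bash
python3 -m pendant '0 0 0 -6 0;0 38 0 0 0;0 0 0 0 0;0 0 0 4 0;0 0 0 1.6 0;0 0 0 1.6 0;0 0 0 -6 0;0 -38 0 0 0;0 0 0 0 0;0 0 0 4 0;0 0 0 1.6 0;0 0 0 1.6 0';python3 -m pendant '0 0 0 -6 0;0 38 0 0 0;0 0 0 0 0;0 0 0 4 0;0 0 0 1.6 0;0 0 0 1.6 0';python3 - <<'E'
from h import *
im,p=shot("wrist","w23",(130,80,380,260),3)
togo([634.7,-85.7,154.2],8.2)
E
```

```text
clock: 32.5
ee_pos: [597.7, -91.3, 155.7]
orientation: [3.133, 0.229, -0.001]
ft_force: [-2.5, -0.3, 4.8]
width: 9.6
clock: 33.1
ee_pos: [635.5, -85.7, 154.8]
orientation: [-3.133, -0.229, -0.002]
ft_force: [2.6, 1.4, 3.3]
width: 9.3
tool shift [-0.5 -0.1  0.4] dist 1 toolx yaw 8.4 tilt [ 0.001  0.    -1.   ] need yaw change -0.2 (tool-z turn 0.2)
```

View pics/w23.png

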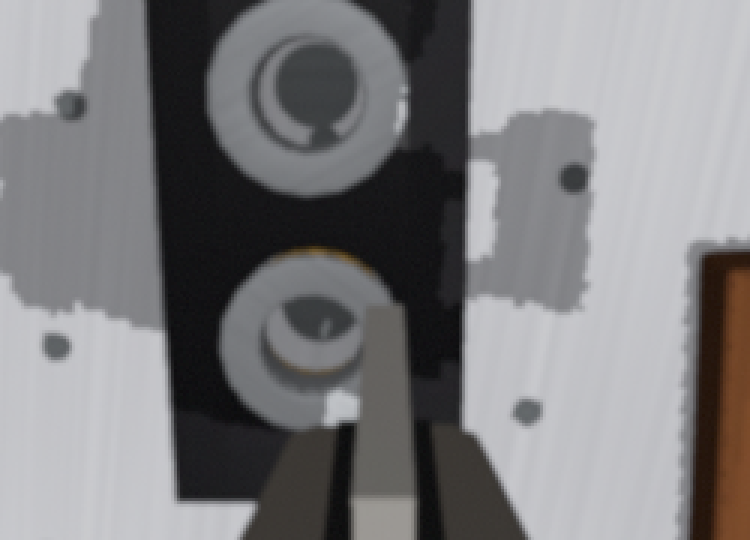

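```bash
python3 -m pendant '0 0 0 -6 0;0 -38 0 0 0;0 0 0 0 0;0 0 0 4 0;0 0 0 1.6 0;0 0 0 1.6 0;0 0 0 -6 0;0 37.5 0 0 0;0 0 0 0 0;0 0 0 4 0;0 0 0 1.6 0;0 0 0 1.6 0';python3 -m pendant '0 0 0 -6 0;0 -37.5 0 0 0;0 0 0 0 0;0 0 0 4 0;0 0 0 1.6 0;0 0 0 1.6 0;0 0 0 0 0';python3 -m pendant '0 0 0 -6 0;0 37.5 0 0 0;0 0 0 0 0;0 0 0 4 0;0 0 0 1.6 0;0 0 0 1.6 0;0 0 0 0 0'
```

```text
clock: 34.35
ee_pos: [634.9, -85.7, 152.4]
orientation: [-3.133, -0.229, -0.002]
ft_force: [1.9, 1.1, 3.6]
width: 9.7
clock: 35.05
ee_pos: [597.8, -91.2, 150.6]
orientation: [3.133, 0.229, -0.001]
ft_force: [0.7, 1.3, 0.1]
width: 9.6
clock: 35.75
ee_pos: [634.6, -85.8, 150.0]
orientation: [-3.133, -0.229, -0.001]
ft_force: [1.2, 1.3, 2.0]
width: 9.7
```

```bash
python3 -m pendant '0 0 0 0.7 0;0 0 0 0 0';python3 -m pendant '0 0 0 0.7 0;0 0 0 0 0'; 
```

```text
clock: 35.95
ee_pos: [634.7, -85.8, 149.8]
orientation: [3.133, 0.229, 0.001]
ft_force: [0.6, 1.7, 6.5]
width: 10.1
clock: 36.15
ee_pos: [634.8, -85.8, 149.7]
orientation: [3.133, 0.229, 0.002]
ft_force: [-1.1, 1.2, 12.3]
width: 9.6
```

```bash
python3 -m pendant '0 0 0 -6 0;0 -37.5 0 0 0;0 0 0 0 0;0 0 0 3.5 0;0 0 0 1.2 0;0 0 0 1.2 0;0 0 0 0 0'; python3 -m pendant '0 0 0 0.4 0;0 0 0 0 0';python3 -m pendant '0 0 0 -6 0;0 37.5 0 0 0;0 0 0 0 0;0 0 0 3.5 0;0 0 0 1.2 0;0 0 0 1.2 0;0 0 0 0 0'
```

```text
clock: 36.85
ee_pos: [597.9, -91.3, 149.7]
orientation: [3.133, 0.23, -0.001]
ft_force: [-5.5, 0.2, 16.6]
width: 9.4
clock: 37.05
ee_pos: [597.9, -91.3, 149.6]
orientation: [3.133, 0.23, -0.001]
ft_force: [-8.2, -0.5, 19.3]
width: 9.6
clock: 37.75
ee_pos: [635.2, -85.7, 149.7]
orientation: [3.133, 0.229, 0.004]
ft_force: [-1.2, 1.7, 13.7]
width: 9.5
```

```bash
python3 -m pendant '0 0 0 -16 0;0 0 -33 0 0;0 0 -33 0 0;0 0 0 0 0;0 0 0 0 0';python3 - <<'E'
from h import *
togo([625.4,-20.3,162],8.2)
im,p=shot("wrist","w24",(130,80,380,260),3)
E
```

```text
clock: 38.25
ee_pos: [624.6, -20.2, 164.3]
orientation: [3.133, 0.232, -0.001]
ft_force: [0.0, -0.6, -1.6]
width: 9.3
tool shift [0.8 0.2 2.3] dist 2 toolx yaw 8.5 tilt [-0. -0. -1.] need yaw change -0.3 (tool-z turn 0.3)
```

View pics/w24.png

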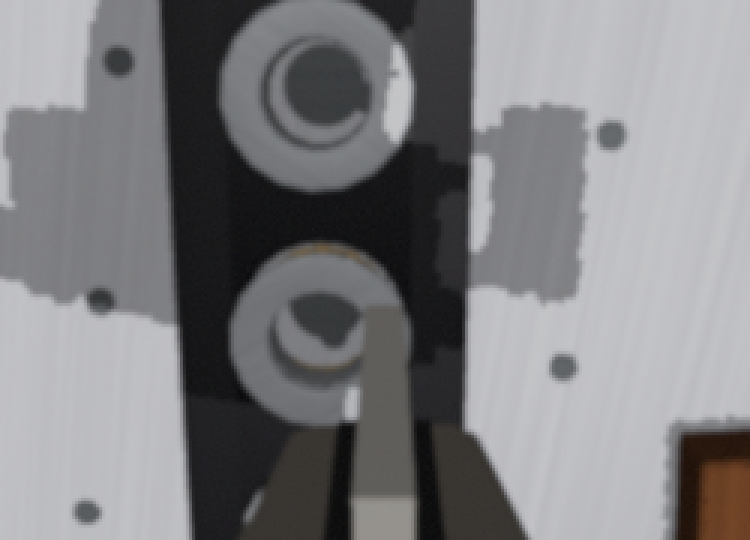

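```bash
python3 -m pendant '0 0.5 0 3 0.3;0 0 0 1 0;0 0 0 1.2 0;0 0 0 0 0';python3 -m pendant '0 0 0 -6 0;0 -38 0 0 0;0 0 0 0 0;0 0 0 0 0;0 0 0 4 0;0 0 0 1.6 0;0 0 0 1.6 0;0 0 0 0 0';python3 - <<'E'
from h import *
togo([588.8,-25.5,158],8.2)
im,p=shot("wrist","w25",(130,80,380,260),3)
E
```

```text
clock: 38.7
ee_pos: [625.8, -20.9, 158.8]
orientation: [3.134, 0.22, 0.0]
ft_force: [1.2, -0.7, -0.2]
width: 9.8
clock: 39.5
ee_pos: [588.4, -25.7, 157.5]
orientation: [3.134, 0.221, 0.0]
ft_force: [0.0, -0.6, -0.3]
width: 9.9
tool shift [ 0.4 -0.2 -0.5] dist 1 toolx yaw 8.1 tilt [ 0. -0. -1.] need yaw change 0.1 (tool-z turn -0.1)
```

View pics/w25.png

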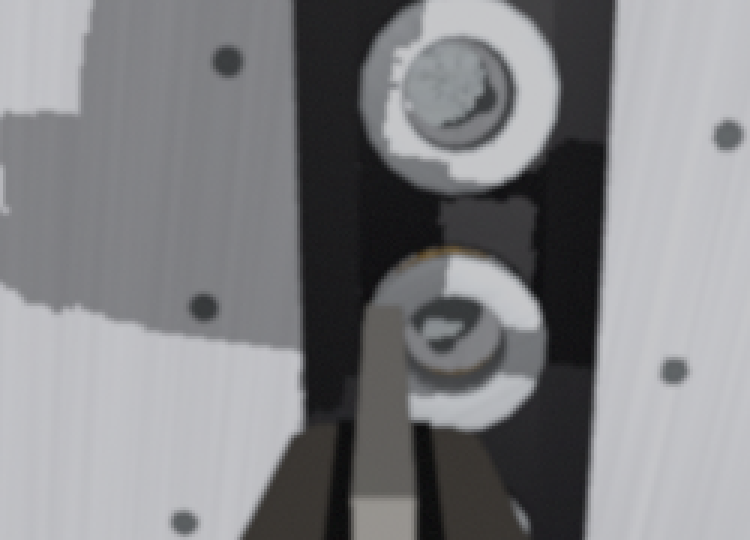

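```bash
for i in 1; do python3 -m pendant '0 0 0 -6 0;0 38 0 0 0;0 0 0 0 0;0 0 0 4 0;0 0 0 1.6 0;0 0 0 1.6 0;0 0 0 -6 0;0 -38 0 0 0;0 0 0 0 0;0 0 0 4 0;0 0 0 1.6 0;0 0 0 1.6 0'; done; python3 -m pendant '0 0 0 -6 0;0 38 0 0 0;0 0 0 0 0;0 0 0 4 0;0 0 0 1.6 0;0 0 0 1.6 0;0 0 0 -6 0;0 -38 0 0 0;0 0 0 0 0;0 0 0 4 0;0 0 0 1.6 0;0 0 0 1.6 0';python3 -m pendant '0 0 0 -6 0;0 38 0 0 0;0 0 0 0 0;0 0 0 4 0;0 0 0 1.6 0;0 0 0 1.6 0;0 0 0 0 0'
```

```text
clock: 40.75
ee_pos: [588.0, -25.8, 155.3]
orientation: [3.134, 0.221, -0.002]
ft_force: [-3.8, 0.3, 5.1]
width: 9.9
clock: 41.95
ee_pos: [587.9, -25.8, 152.9]
orientation: [3.134, 0.221, -0.002]
ft_force: [-4.0, -1.5, 5.8]
width: 9.5
clock: 42.65
ee_pos: [625.3, -20.4, 151.7]
orientation: [-3.134, -0.221, -0.0]
ft_force: [0.9, -0.0, 1.3]
width: 9.7
```

```bash
python3 -m pendant '0 0 0 -6 0;0 -38 0 0 0;0 0 0 0 0;0 0 0 4 0;0 0 0 1.6 0;0 0 0 1.6 0;0 0 0 0 0';python3 -m pendant '0 0 0 -6 0;0 38 0 0 0;0 0 0 0 0;0 0 0 4 0;0 0 0 1.6 0;0 0 0 1.6 0;0 0 0 0 0'
```

```text
clock: 43.35
ee_pos: [588.0, -25.8, 150.2]
orientation: [3.134, 0.221, -0.001]
ft_force: [-1.1, -0.9, 1.1]
width: 9.8
clock: 44.05
ee_pos: [625.7, -20.4, 149.9]
orientation: [-3.134, -0.221, -0.002]
ft_force: [1.2, 0.3, 3.4]
width: 9.3
```

```bash
python3 -m pendant '0 0 0 0.8 0;0 0 0 0.5 0;0 0 0 0 0';python3 -m pendant '0 0 0 -6 0;0 -38 0 0 0;0 0 0 0 0;0 0 0 3.5 0;0 0 0 1.2 0;0 0 0 1.3 0;0 0 0 0 0';python3 -m pendant '0 0 0 -6 0;0 38 0 0 0;0 0 0 0 0;0 0 0 3.5 0;0 0 0 1.2 0;0 0 0 1.3 0;0 0 0 0 0'
```

```text
clock: 44.35
ee_pos: [625.9, -20.4, 149.7]
orientation: [-3.134, -0.221, -0.003]
ft_force: [-2.4, 0.5, 14.1]
width: 9.6
clock: 45.05
ee_pos: [588.3, -25.8, 149.5]
orientation: [3.134, 0.221, -0.001]
ft_force: [-7.1, 0.3, 21.0]
width: 9.9
clock: 45.75
ee_pos: [626.4, -20.3, 149.7]
orientation: [-3.134, -0.221, -0.004]
ft_force: [-0.9, 0.5, 14.6]
width: 10.1
```

Bore 1 home. Next bore 0.

```bash
python3 -m pendant '0 0 0 -16 0;0 0 -33 0 0;0 0 -33 0 0;0 0 0 0 0;0 0 0 0 0';python3 - <<'E'
from h import *
togo([615.9,45,162],8.2)
im,p=shot("wrist","w26",(130,80,380,260),3)
E
```

```text
clock: 46.25
ee_pos: [615.5, 45.3, 163.5]
orientation: [3.133, 0.223, -0.002]
ft_force: [1.0, 0.3, -1.0]
width: 9.4
tool shift [0.3 0.3 1.5] dist 2 toolx yaw 8.2 tilt [-0.001 -0.    -1.   ] need yaw change 0.0 (tool-z turn -0.0)
```

View pics/w26.png

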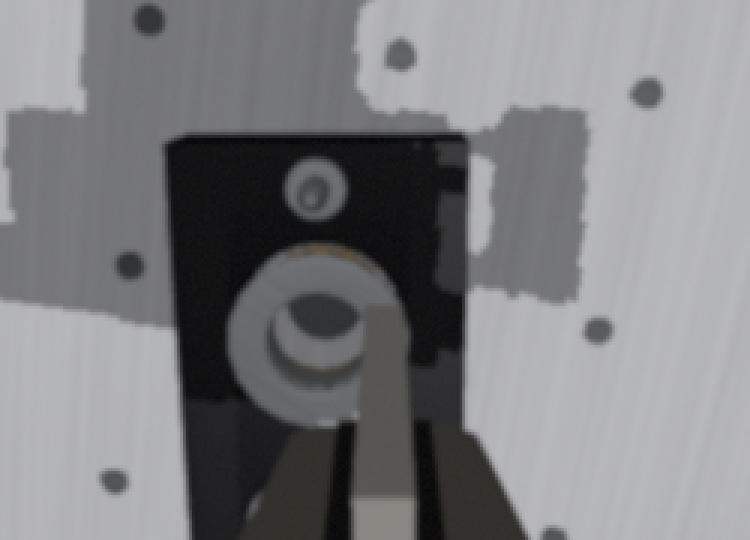

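```bash
python3 -m pendant '0 0.3 0.3 2.5 0;0 0 0 1 0;0 0 0 1 0;0 0 0 0 0';python3 -m pendant '0 0 0 -6 0;0 -38 0 0 0;0 0 0 0 0;0 0 0 0 0;0 0 0 4 0;0 0 0 1.6 0;0 0 0 1.6 0;0 0 0 0 0';python3 - <<'E'
from h import *
togo([579.3,39.8,158],8.2)
im,p=shot("wrist","w27",(130,80,380,260),3)
E
```

```text
clock: 46.7
ee_pos: [616.7, 44.1, 159.3]
orientation: [3.134, 0.22, -0.0]
ft_force: [0.0, -0.2, -0.4]
width: 10.2
clock: 47.5
ee_pos: [579.5, 39.4, 158.1]
orientation: [3.134, 0.221, 0.0]
ft_force: [-0.4, 0.0, 0.6]
width: 9.8
tool shift [-0.1 -0.4  0.1] dist 0 toolx yaw 8.1 tilt [ 0.  0. -1.] need yaw change 0.1 (tool-z turn -0.1)
```

View pics/w27.png

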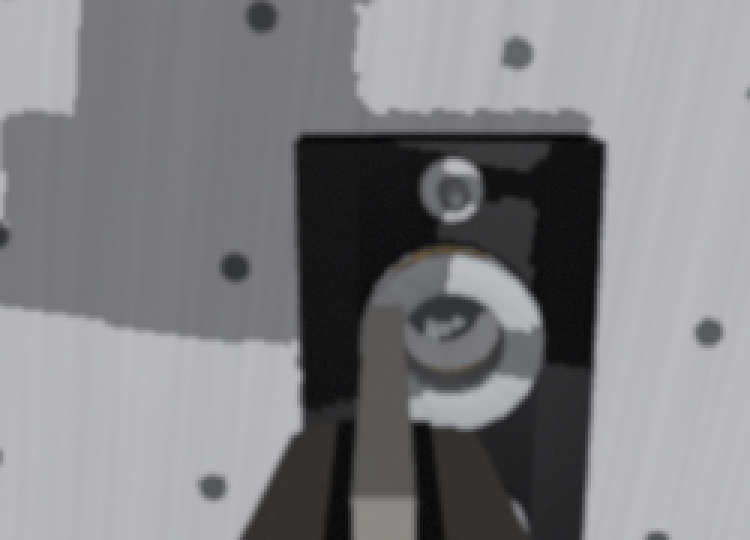

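```bash
python3 -m pendant '0 0 0 -6 0;0 38 0 0 0;0 0 0 0 0;0 0 0 4 0;0 0 0 1.6 0;0 0 0 1.6 0;0 0 0 -6 0;0 -38 0 0 0;0 0 0 0 0;0 0 0 4 0;0 0 0 1.6 0;0 0 0 1.6 0'; python3 -m pendant '0 0 0 -6 0;0 38 0 0 0;0 0 0 0 0;0 0 0 4 0;0 0 0 1.6 0;0 0 0 1.6 0;0 0 0 -6 0;0 -38 0 0 0;0 0 0 0 0;0 0 0 4 0;0 0 0 1.6 0;0 0 0 1.6 0';python3 -m pendant '0 0 0 -6 0;0 38 0 0 0;0 0 0 0 0;0 0 0 4 0;0 0 0 1.6 0;0 0 0 1.6 0;0 0 0 0 0'
python3 -m pendant '0 0 0 -6 0;0 -38 0 0 0;0 0 0 0 0;0 0 0 4 0;0 0 0 1.6 0;0 0 0 1.6 0;0 0 0 0 0';python3 -m pendant '0 0 0 -6 0;0 38 0 0 0;0 0 0 0 0;0 0 0 4 0;0 0 0 1.6 0;0 0 0 1.6 0;0 0 0 0 0'
```

```text
clock: 48.75
ee_pos: [579.1, 39.3, 155.9]
orientation: [3.134, 0.221, -0.001]
ft_force: [-3.6, -0.1, 5.2]
width: 9.3
clock: 49.95
ee_pos: [579.0, 39.3, 153.5]
orientation: [3.134, 0.221, -0.002]
ft_force: [-4.3, -0.7, 5.1]
width: 9.6
clock: 50.65
ee_pos: [616.4, 44.7, 152.3]
orientation: [3.134, 0.221, 0.0]
ft_force: [0.7, -0.8, 1.7]
width: 9.7
clock: 51.35
ee_pos: [579.2, 39.4, 150.7]
orientation: [3.134, 0.221, -0.001]
ft_force: [-0.8, -0.5, -0.4]
width: 9.7
clock: 52.05
ee_pos: [616.6, 44.7, 150.1]
orientation: [-3.134, -0.221, -0.001]
ft_force: [1.3, -0.1, 2.0]
width: 9.2
```

```bash
python3 -m pendant '0 0 0 0.8 0;0 0 0 0.7 0;0 0 0 0 0';python3 -m pendant '0 0 0 -6 0;0 -38 0 0 0;0 0 0 0 0;0 0 0 3.5 0;0 0 0 1.2 0;0 0 0 1.3 0;0 0 0 0 0';python3 -m pendant '0 0 0 -6 0;0 38 0 0 0;0 0 0 0 0;0 0 0 3.5 0;0 0 0 1.2 0;0 0 0 1.3 0;0 0 0 0 0'
```

```text
clock: 52.35
ee_pos: [616.7, 44.7, 149.8]
orientation: [-3.134, -0.221, -0.001]
ft_force: [-2.1, 0.5, 11.9]
width: 10.0
clock: 53.05
ee_pos: [579.5, 39.4, 149.6]
orientation: [3.134, 0.221, -0.001]
ft_force: [-6.5, -1.0, 15.9]
width: 9.6
clock: 53.75
ee_pos: [617.0, 44.7, 149.8]
orientation: [-3.134, -0.221, -0.003]
ft_force: [-1.2, -0.2, 12.1]
width: 9.8
```

```bash
python3 -m pendant '0 0 0 -20 0;0 0 0 -30 0;0 -40 30 0 0;0 -40 30 0 0;0 -30 0 0 0;0 0 0 0 0;0 0 0 0 0';python3 - <<'E'
from h import *
st();togo([420,16.8,200],-0.2)
im,p=shot("wrist","w28",(130,0,512,280),2)
shot("scene","s28",(150,180,300,260),5)
E
```

```text
clock: 54.45
ee_pos: [515.8, -30.2, 198.5]
orientation: [-3.134, -0.22, -0.001]
ft_force: [-0.1, 0.1, -0.5]
width: 9.8
t 54.45 pos [515.8 -30.2 198.5] F [-0.1  0.1 -0.5] w 9.8 j [-0.06  0.22  1.9   0.    1.02 -0.2 ]
tool shift [-88.3 -60.   -1.6] dist 107 toolx yaw 8.0 tilt [ 0.  0. -1.] need yaw change -8.2 (tool-z turn 8.2)
```

View pics/w28.png

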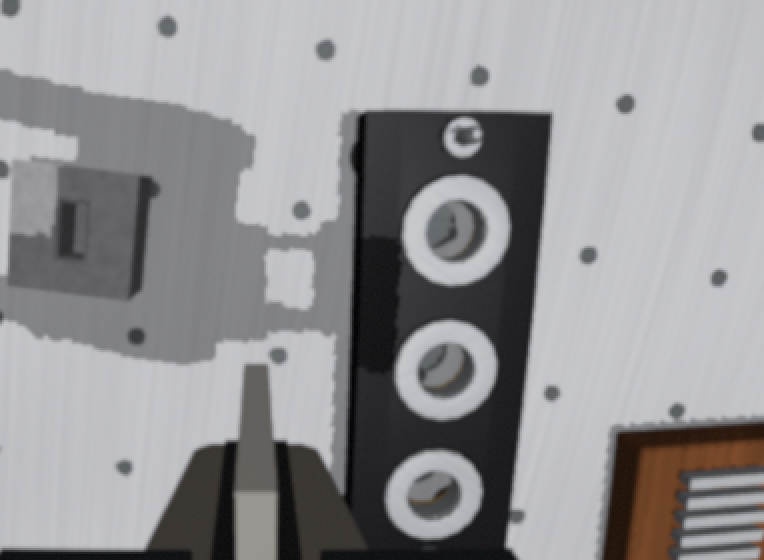

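View pics/s28.png

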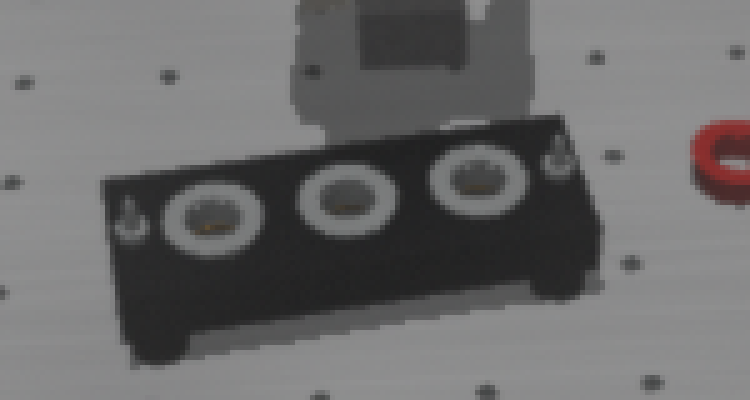

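```bash
python3 -m pendant '0 -44 -30 0 0;0 -44 -30 0 0;0 0 0 0 8.2;0 0 0 15 0;0 0 0 15 0;0 0 0 15 0;0 0 0 0 0;0 0 0 0 0';python3 - <<'E'
from h import *
st();togo([420,16.8,105.9],-0.2)
im,p=shot("wrist","w29",(130,80,380,260),3)
E
```

```text
clock: 55.35
ee_pos: [427.0, 14.4, 153.4]
orientation: [-3.142, 0.003, 0.001]
ft_force: [-0.1, -0.4, 0.3]
width: 9.4
t 55.35 pos [427.   14.4 153.4] F [-0.1 -0.4  0.3] w 9.4 j [0.03 0.15 2.11 0.   0.88 0.03]
tool shift [-7.  -2.4 47.5] dist 48 toolx yaw -0.1 tilt [-0.001  0.    -1.   ] need yaw change -0.1 (tool-z turn 0.1)
```

View pics/w29.png

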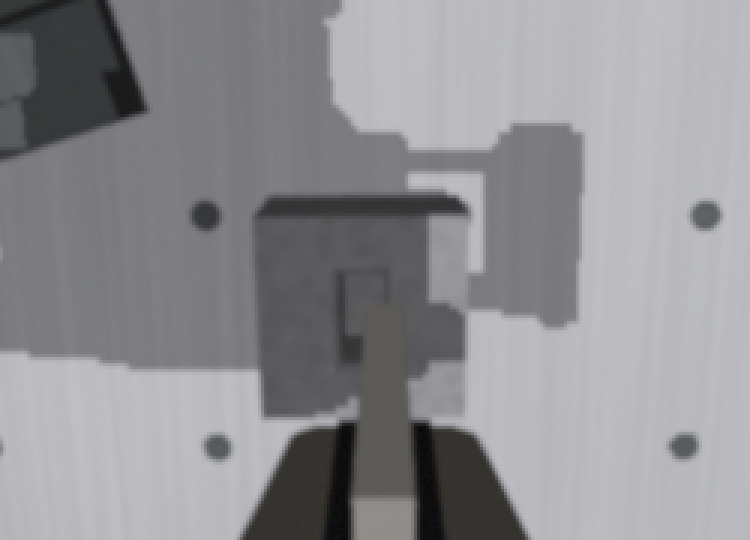

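```bash
python3 -m pendant '0 -7 -2.4 0 0.1;0 0 0 8 0;0 0 0 0 0;0 0 0 0 0;0 0 0 0 0';python3 - <<'E'
from h import *
st();togo([420,16.8,105.9],-0.2)
im,p=shot("wrist","w30",(130,80,380,260),3)
E
```

```text
clock: 55.9
ee_pos: [419.6, 16.4, 145.4]
orientation: [3.142, -0.006, 0.0]
ft_force: [-0.2, -0.3, -0.8]
width: 9.5
t 55.90 pos [419.6  16.4 145.4] F [-0.2 -0.3 -0.8] w 9.5 j [ 0.04  0.15  2.14 -0.    0.86  0.04]
tool shift [ 0.4 -0.4 39.5] dist 40 toolx yaw -0.2 tilt [ 0. -0. -1.] need yaw change 0.0 (tool-z turn -0.0)
```

View pics/w30.png

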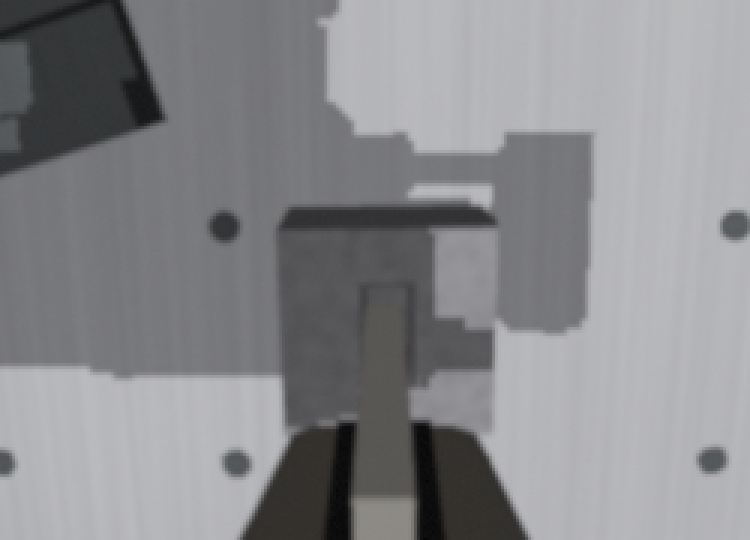

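```bash
python3 -m pendant '0 0.4 -0.4 4 0;0 0 0 4 0;0 0 0 3 0;0 0 0 0 0;0 0 0 0 0';python3 -m pendant '0 0 0 4 0;0 0 0 4 0;0 0 0 0 0;0 0 0 0 0'
```

```text
clock: 56.45
ee_pos: [419.8, 16.8, 134.2]
orientation: [3.142, -0.006, -0.001]
ft_force: [0.6, -0.1, -1.2]
width: 9.7
clock: 56.85
ee_pos: [419.7, 16.9, 126.2]
orientation: [3.142, -0.006, -0.001]
ft_force: [-0.1, -0.4, -0.4]
width: 9.2
```

In the slot freely; lowering the rest.

```bash
python3 -m pendant '0 0 0 6 0;0 0 0 6 0;0 0 0 5 0;0 0 0 2 0;0 0 0 0 0;0 0 0 0 0';python3 -m pendant '0 0 0 1 0;0 0 0 0 0;0 0 0 0 0'
```

```text
clock: 57.45
ee_pos: [419.8, 16.8, 107.3]
orientation: [3.142, -0.006, -0.0]
ft_force: [0.5, -0.8, -1.1]
width: 9.4
clock: 57.75
ee_pos: [419.9, 16.9, 106.4]
orientation: [-3.142, 0.006, -0.0]
ft_force: [-0.0, -0.1, -0.6]
width: 9.7
```

```bash
python3 -m pendant '0 0 0 0.4 0;0 0 0 0 0;0.15 0 0 0 0;0.3 0 0 0 0;0.4 0 0 0 0;0.4 0 0 0 0;0.5 0 0 -30 0;0.6 0 0 -40 0;0.6 0 0 -40 0;0.6 0 0 0 0;0.6 0 0 0 0';python3 - <<'E'
from h import *
st()
im,p=shot("wrist","w31",(130,80,380,260),3)
im,p=shot("top","t31")
E
```

```text
clock: 58.85
ee_pos: [420.3, 16.9, 216.6]
orientation: [-3.142, 0.006, -0.003]
ft_force: [0.5, 0.0, -1.3]
width: 55.3
t 58.85 pos [420.3  16.9 216.6] F [ 0.5  0.  -1.3] w 55.3 j [ 0.04  0.04  2.06 -0.    1.03  0.04]
```

View pics/w31.png

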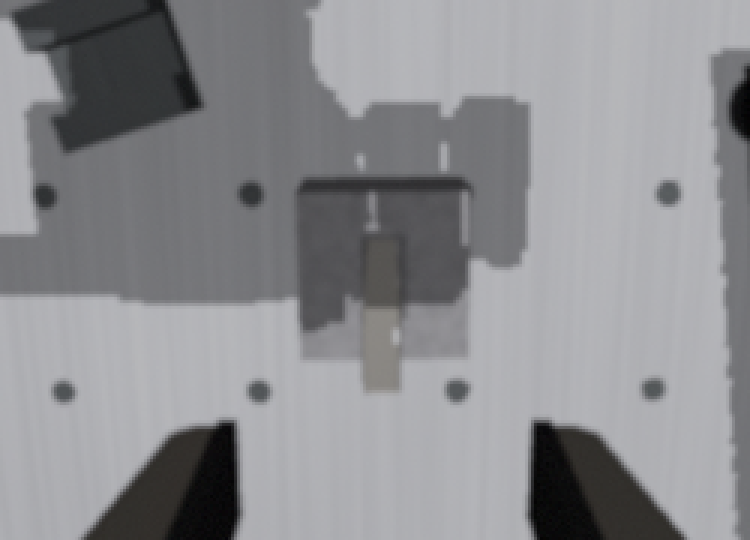

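View pics/t31.png

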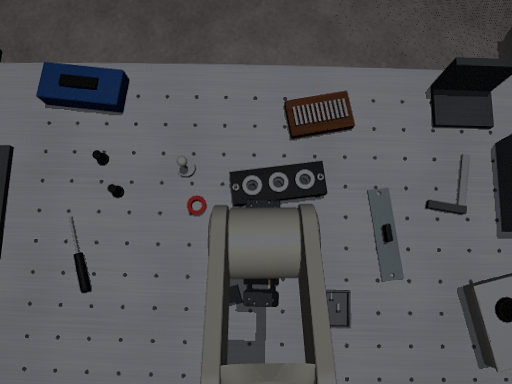

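```bash
python3 - <<'E'
from h import *
im=np.load("pics/t31.npy")
cv2.imwrite("pics/t31z.png",cv2.resize(im[180:290,355:415],None,fx=5,fy=5,interpolation=cv2.INTER_CUBIC))
pt=camera_params("top")
a=onz(pt,(378.5,192),5);b=onz(pt,(392,275),5);print(a,b,(a+b)/2,np.linalg.norm(a-b));d=a-b
print("long axis yaw",np.degrees(np.arctan2(d[1],d[0])))
print(onz(pt,(387.5,233),37))
E
```

```text
[ 597.46190173 -286.29496993    5.        ] [ 385.28235134 -315.72958196    5.        ] [ 491.37212654 -301.01227594    5.        ] 214.2114795888517
long axis yaw 7.897951097703682
[ 487.98165052 -297.07962496   37.        ]
```

View pics/t31z.png

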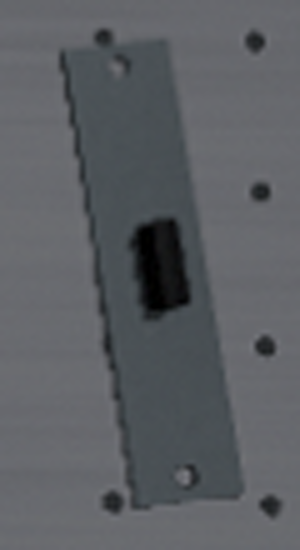

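```bash
python3 -m pendant '0.6 8 40 0 0;0.6 9 40 0 0;0.6 9 40 0 0;0.6 9 40 0 0;0.6 9 40 0 0;0.6 9 40 0 0;0.6 9 40 0 0;0.6 8 37 0 0;0.6 0 0 0 0' ;python3 -m pendant '0.6 0 0 0 8.2;0.6 0 0 0 8.2;0.6 0 0 0 8.2;0.6 0 0 0 8.2;0.6 0 0 0 8.2;0.6 0 0 0 8.2;0.6 0 0 0 8.2;0.6 0 0 0 8.2;0.6 0 0 0 8.2;0.6 0 0 0 8.2;0.6 0 0 0 0;0.6 0 0 0 0';python3 - <<'E'
from h import *
st();togo([490,-300,180],-82)
im,p=shot("wrist","w32")
E
```

```text
clock: 59.85
ee_pos: [488.6, -303.9, 213.8]
orientation: [3.142, -0.011, -0.003]
ft_force: [0.1, 0.4, -1.2]
width: 55.0
clock: 61.05
ee_pos: [488.0, -299.6, 214.9]
orientation: [2.371, -2.06, -0.003]
ft_force: [-0.9, -0.6, 0.9]
width: 55.5
t 61.05 pos [ 488.  -299.6  214.9] F [-0.9 -0.6  0.9] w 55.5 j [-0.55  0.29  1.76  0.    1.09  0.88]
tool shift [ 0.7 -2.  34.9] dist 35 toolx yaw -82.0 tilt [-0.002  0.001 -1.   ] need yaw change -0.0 (tool-z turn 0.0)
```

View pics/w32.png

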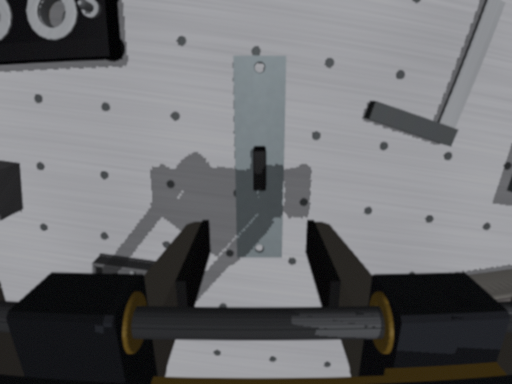

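```bash
python3 - <<'E'
from h import *
import pickle
im=np.load("pics/w32.npy");p=pickle.load(open("pics/w32.pkl","rb"))
v=np.hstack([cv2.resize(im[y-25:y+25,x-25:x+25],(250,250),interpolation=cv2.INTER_CUBIC) for x,y in [(260,67),(260,168),(260,247)]]);cv2.imwrite("pics/w32z.png",v)
a=onz(p,(260,67),5);b=onz(p,(259.7,248),5);d=a-b
print(a,b,np.linalg.norm(d),"yaw",np.degrees(np.arctan2(d[1],d[0])));m=(a+b)/2
togo([m[0],m[1],40],np.degrees(np.arctan2(d[1],d[0]))-90)
E
```

```text
[ 594.41222798 -288.12290275    5.        ] [ 385.98527326 -317.44319445    5.        ] 210.47915563717703 yaw 8.007492204616154
tool shift [  3.4  -1.8 175.1] dist 175 toolx yaw -82.0 tilt [-0.001  0.001 -1.   ] need yaw change 0.0 (tool-z turn -0.0)
```

View pics/w32z.png

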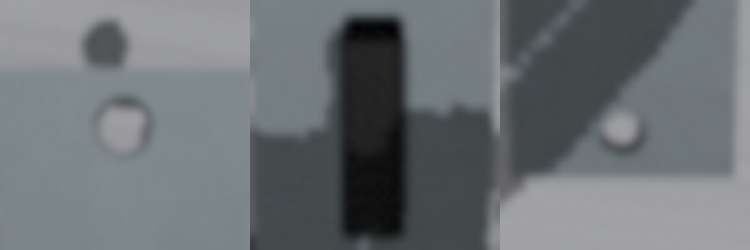

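```bash
python3 -m pendant '0.6 2 -2 40 0;0.6 0 0 40 0;0.6 0 0 40 0;0.6 0 0 0 0;0.6 0 0 0 0';python3 - <<'E'
from h import *
st()
im,p=shot("wrist","w33")
E
```

```text
clock: 61.6
ee_pos: [490.6, -301.9, 96.0]
orientation: [2.368, -2.064, -0.003]
ft_force: [-0.2, 0.3, -0.1]
width: 55.1
t 61.60 pos [ 490.6 -301.9   96. ] F [-0.2  0.3 -0.1] w 55.1 j [-0.55  0.44  1.85  0.    0.85  0.88]
```

View pics/w33.png

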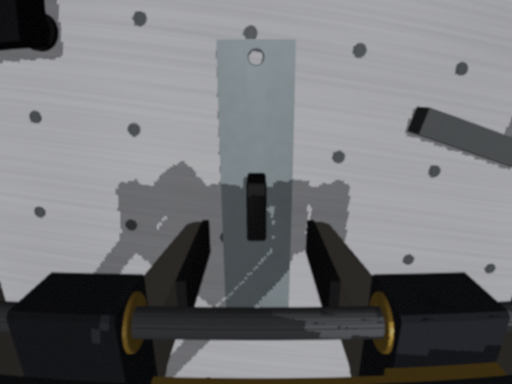

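```bash
python3 - <<'E'
from h import *
import pickle
p=pickle.load(open("pics/w33.pkl","rb"));s,R=tool();im=np.load("pics/w33.npy")
for y,z in [(-22,59),(22,59),(-22,91),(-106,91),(-118,91)]: print(y,z,proj(p,s["ee_pos"]+R@np.array([0,y,z])).round(1))
cv2.imwrite("pics/w33z.png",cv2.resize(im[160:260,210:310],None,fx=5,fy=5,interpolation=cv2.INTER_CUBIC))
E
```

```text
-22 59 [257.2 180.5]
22 59 [257.2 240.6]
-22 91 [257.3 169.7]
-106 91 [257.2  53.1]
-118 91 [257.2  34.9]
```

View pics/w33z.png

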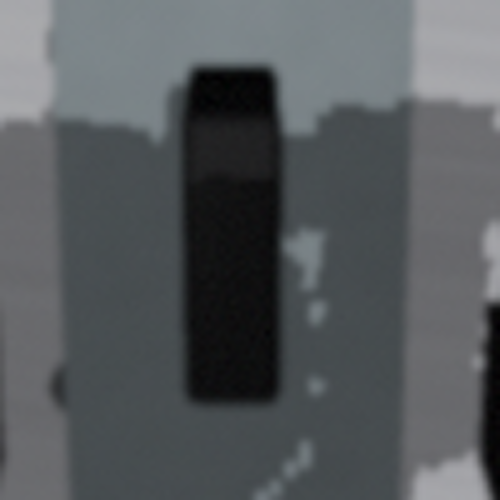

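```bash
python3 -m pendant '0.5 0 0.5 30 0;0.4 0 0 25 0;0.4 0 0 12 0;0.3 0 0 2 0;0.3 0 0 0 0;0.1 0 0 0 0;0 0 0 0 0;0 0 0 0 0;0 0 0 0 0;0 0 0 0 0' 50;python3 -m pendant '0 0 0 0 0;0 0 0 0 0;0 0 0 0 0';python3 -m pendant '0 0 0 -20 0;0 0 0 -40 0;0 0 0 -40 0;0 0 0 -40 0;0 0 0 -20 0;0 0 0 0 0;0 0 0 0 0';python3 - <<'E'
from h import *
st()
im,p=shot("wrist","w34")
E
```

```text
clock: 62.65
ee_pos: [491.0, -302.5, 28.2]
orientation: [-2.367, 2.066, -0.002]
ft_force: [-0.4, 2.0, 7.6]
width: 13.3
clock: 62.95
ee_pos: [491.0, -302.5, 28.2]
orientation: [-2.367, 2.066, -0.002]
ft_force: [-0.4, 1.1, 7.0]
width: 13.7
clock: 63.65
ee_pos: [490.0, -302.0, 186.5]
orientation: [2.367, -2.066, -0.0]
ft_force: [0.5, 0.1, -3.1]
width: 13.5
t 63.65 pos [ 490.  -302.   186.5] F [ 0.5  0.1 -3.1] w 13.5 j [-0.55  0.32  1.78 -0.    1.03  0.88]
```

View pics/w34.png

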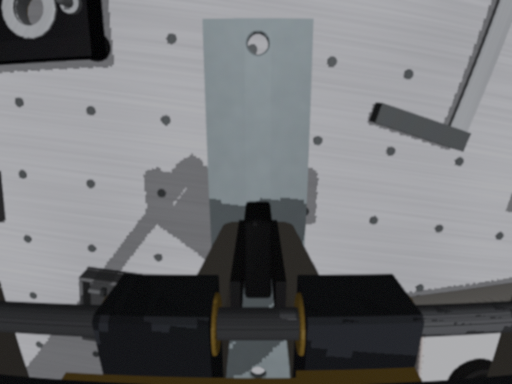

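```bash
python3 - <<'E'
from h import *
import pickle
p=pickle.load(open("pics/w34.pkl","rb"));s,R=tool();im=np.load("pics/w34.npy")
v=np.hstack([cv2.resize(im[y-22:y+22,x-22:x+22],(300,300),interpolation=cv2.INTER_CUBIC) for x,y in [(258,43),(258,362)]]);cv2.imwrite("pics/w34z.png",v)
z=s["ee_pos"][2]-23.2
for u in [(258.3,43),(258.3,371)]: print(np.round(R.T@(onz(p,u,z)-s["ee_pos"]),1))
togo([607.1,-22.7,186],8.2)
E
```

```text
[   1.9 -104.6   23. ]
[  1.9 104.6  23.4]
tool shift [-260.6 -154.3   -0.3] dist 303 toolx yaw -82.2 tilt [-0.002  0.001 -1.   ] need yaw change -89.6 (tool-z turn 89.6)
```

View pics/w34z.png

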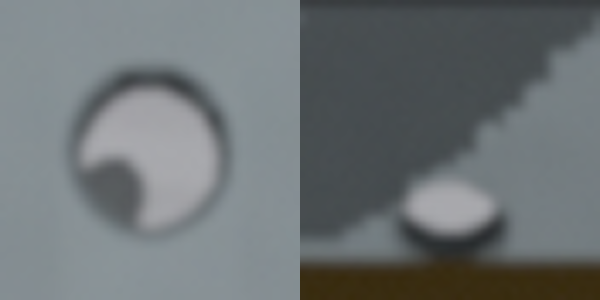

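```bash
python3 -m pendant '0 0 0 0 -8.2;0 0 0 0 -8.2;0 0 0 0 -8.2;0 0 0 0 -8.2;0 0 0 0 -8.2;0 0 0 0 -8.2;0 0 0 0 -8.2;0 0 0 0 -8.2;0 0 0 0 -8.2;0 0 0 0 -8.2;0 0 0 0 -8.2;0 0 0 0 0';python3 - <<'E'
from h import *
st();togo([607.1,-22.7,130],8.2)
E
```

```text
clock: 64.9
ee_pos: [489.3, -301.6, 184.8]
orientation: [-3.132, -0.222, 0.005]
ft_force: [-0.3, 0.7, -2.7]
width: 13.3
t 64.90 pos [ 489.3 -301.6  184.8] F [-0.3  0.7 -2.7] w 13.3 j [-0.55  0.33  1.79 -0.    1.03 -0.7 ]
tool shift [ 156.  -259.4   54.9] dist 308 toolx yaw 8.1 tilt [-0.003  0.002 -1.   ] need yaw change 0.1 (tool-z turn -0.1)
```

```bash
python3 -m pendant '0 19.5 -32.4 0 0;0 19.5 -32.4 0 0;0 19.5 -32.4 0 0;0 19.5 -32.4 0 0;0 19.5 -32.4 0 0;0 19.5 -32.4 0 0;0 19.5 -32.4 0 0;0 19.5 -32.4 10 0;0 0 0 20 -0.1;0 0 0 20 0;0 0 0 0 0;0 0 0 0 0';python3 - <<'E'
from h import *
st();togo([607.1,-22.7,130],8.2)
im,p=shot("wrist","w35")
E
```

```text
clock: 66.1
ee_pos: [608.2, -23.9, 136.1]
orientation: [-3.134, -0.217, 0.004]
ft_force: [-0.1, 0.0, -2.1]
width: 13.7
t 66.10 pos [608.2 -23.9 136.1] F [-0.1  0.  -2.1] w 13.7 j [-0.04  0.43  1.75  0.    0.96 -0.18]
tool shift [-0.9 -1.3  6.1] dist 6 toolx yaw 7.9 tilt [-0.002  0.    -1.   ] need yaw change 0.3 (tool-z turn -0.3)
```

View pics/w35.png

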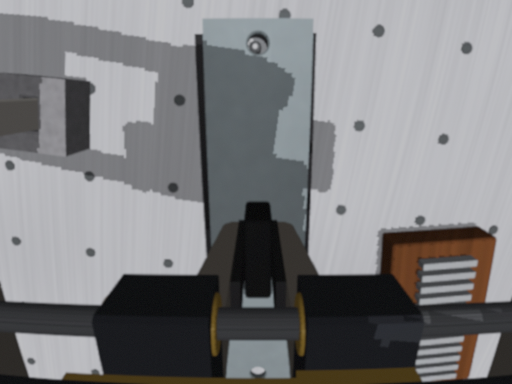

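```bash
python3 -m pendant '0 -0.5 -1 8 -0.3;0 0 0 8 0;0 0 0 0 0;0 0 0 0 0;0 0 0 0 0';cat > look.py <<'E'
from h import *
import sys
st();togo([607.1,-22.7,84.2],8.2)
im,p=shot("wrist",sys.argv[1])
v=np.hstack([cv2.resize(im[y-24:y+24,x-24:x+24],(384,384),interpolation=cv2.INTER_CUBIC) for x,y in [(258,43),(258,360)]])
cv2.imwrite(f"pics/{sys.argv[1]}z.png",v)
s,R=tool()
for c,n in (((607.1,-22.7),"b1"),):
  for sy in (-1,1):
    X=np.array([c[0],c[1],0])+sy*106*np.array([R[0,1],R[1,1],0])
    for z in (74,56): X[2]=z;print("stud",sy,z,proj(p,X).round(1))
for sy in(-1,1): print("hole",sy,[proj(p,s["ee_pos"]+R@np.array([0,sy*106,zz])).round(1).tolist() for zz in (23.2,28.2)])
E
python3 look.py w36
```

```text
clock: 66.65
ee_pos: [608.4, -23.0, 121.2]
orientation: [3.133, 0.229, 0.001]
ft_force: [1.5, -0.5, -2.3]
width: 13.8
t 66.65 pos [608.4 -23.  121.2] F [ 1.5 -0.5 -2.3] w 13.8 j [-0.04  0.45  1.76  0.    0.93 -0.19]
tool shift [-1.3 -0.5 37. ] dist 37 toolx yaw 8.4 tilt [ 0. -0. -1.] need yaw change -0.2 (tool-z turn 0.2)
stud -1 74 [254.4  41.7]
stud -1 56 [254.6  46.2]
stud 1 74 [255.3 345.3]
stud 1 56 [255.5 329.2]
hole -1 [[256.6, 35.2], [256.6, 36.9]]
hole 1 [[257.1, 371.0], [257.1, 365.4]]
```

View pics/w36z.png

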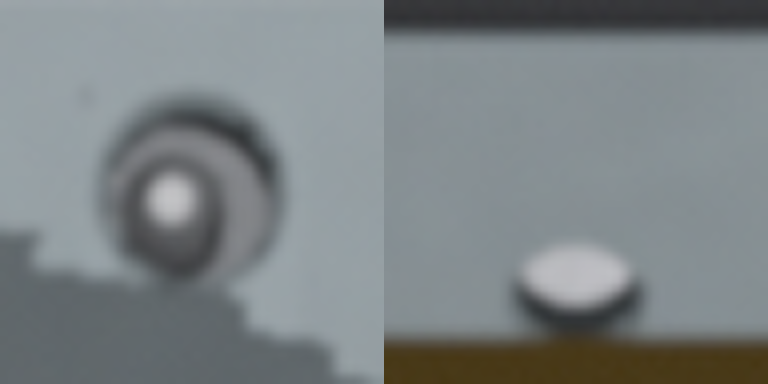

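```bash
python3 - <<'E'
from h import *
import pickle
s,R=tool()
for n in ("w34","w36"):
    p=pickle.load(open(f"pics/{n}.pkl","rb"))
    C=-np.array(p["R"]).T@np.array(p["t"]);print(n,"cam",C.round(1))
    print(np.array(p["R"]).round(4).tolist())
p=pickle.load(open("pics/w36.pkl","rb"))
X=onz(p,(257.75,43),98);print(X,proj(p,X))
z=s["ee_pos"][2]-23.2
for u in [(257.75,43),(257.75,372)]: print(np.round(R.T@(onz(p,u,z)-s["ee_pos"]),1))
print("stud tip",onz(p,(255.5,43.75),74), "hole dir",R[:,1])
E
```

```text
w34 cam [ 567.8 -292.5  338.3]
[[0.1346, -0.9909, 0.0005], [-0.9526, -0.1293, 0.2755], [-0.2729, -0.0375, -0.9613]]
w36 cam [597.6  53.1 272.9]
[[0.9895, 0.1447, 0.0011], [0.1388, -0.9509, 0.2766], [0.0411, -0.2736, -0.961]]
[594.17940783  78.28545094  98.        ] [257.75  43.  ]
[   0.6 -102.3   23.2]
[  0.5 106.9  23.2]
stud tip [592.49011457  81.14850201  74.        ] hole dir [ 1.45341607e-01 -9.89381531e-01  6.05129558e-05]
```

```bash
python3 -m pendant '0 -1.3 -2.3 6 0.2;0 0 0 6 0;0 0 0 0 0;0 0 0 0 0;0 0 0 0 0';python3 look.py w37
```

```text
clock: 67.2
ee_pos: [606.7, -20.9, 109.0]
orientation: [-3.134, -0.224, -0.0]
ft_force: [-0.4, 0.3, -2.5]
width: 13.4
t 67.20 pos [606.7 -20.9 109. ] F [-0.4  0.3 -2.5] w 13.4 j [-0.04  0.46  1.77  0.    0.91 -0.18]
tool shift [ 0.1  1.8 24.8] dist 25 toolx yaw 8.2 tilt [ 0.  0. -1.] need yaw change 0.0 (tool-z turn -0.0)
stud -1 74 [256.8  42.8]
stud -1 56 [256.8  47.4]
stud 1 74 [257.1 360.1]
stud 1 56 [257.1 342.4]
hole -1 [[256.6, 35.3], [256.6, 37.0]]
hole 1 [[257.0, 371.1], [257.0, 365.5]]
```

View pics/w37z.png

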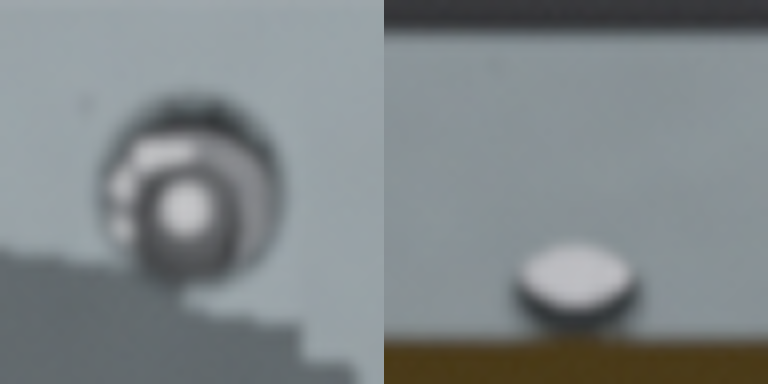

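```bash
python3 - <<'E'
from h import *
import pickle
s,R=tool();p=pickle.load(open("pics/w37.pkl","rb"))
h=onz(p,(234+191/8,19+192/8),s["ee_pos"][2]-23.2);t=onz(p,(234+186/8,19+208/8),74)
print(h,t,np.round(R.T@(t-h),1))
E
```

```text
[592.87767414  80.47898689  85.8740983 ] [592.46322364  81.12689628  74.        ] [-0.3 -0.7 11.9]
```

```bash
python3 -m pendant '0 -0.3 -0.7 3 0;0 0 0 3 0;0 0 0 2 0;0 0 0 0 0;0 0 0 0 0';python3 look.py w38
```

```text
clock: 67.75
ee_pos: [606.1, -20.3, 100.8]
orientation: [-3.134, -0.224, 0.0]
ft_force: [0.0, -0.3, -3.3]
width: 13.9
t 67.75 pos [606.1 -20.3 100.8] F [ 0.  -0.3 -3.3] w 13.9 j [-0.04  0.47  1.78 -0.    0.89 -0.18]
tool shift [ 0.6  2.6 16.6] dist 17 toolx yaw 8.2 tilt [-0. -0. -1.] need yaw change 0.0 (tool-z turn -0.0)
stud -1 74 [257.6  41.8]
stud -1 56 [257.6  46.8]
stud 1 74 [257.8 369.7]
stud 1 56 [257.8 350.8]
hole -1 [[256.6, 35.3], [256.6, 37.0]]
hole 1 [[257.1, 371.1], [257.1, 365.5]]
```

View pics/w38z.png

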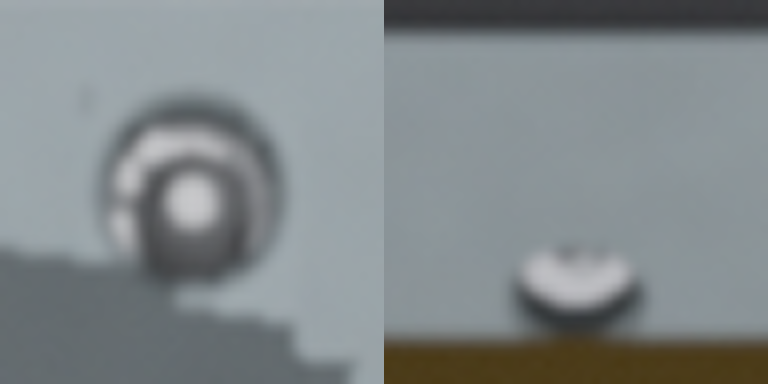

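```bash
python3 - <<'E'
from h import *
import pickle
s,R=tool();p=pickle.load(open("pics/w38.pkl","rb"))
h=onz(p,(234+191/8,19+192/8),s["ee_pos"][2]-23.2);t=onz(p,(234+192/8,19+203/8),74)
print(h,t,np.round(R.T@(t-h),1))
E
python3 -m pendant '0 0 0 2 0;0 0 0 2 0;0 0 0 0 0;0 0 0 0 0';python3 look.py w39
```

```text
[592.33639808  81.12954315  77.74799346] [592.42352462  81.01137513  74.        ] [0.1 0.1 3.7]
clock: 68.2
ee_pos: [606.1, -20.2, 96.8]
orientation: [-3.134, -0.224, 0.0]
ft_force: [-0.7, -0.2, -1.5]
width: 13.5
t 68.20 pos [606.1 -20.2  96.8] F [-0.7 -0.2 -1.5] w 13.5 j [-0.04  0.48  1.78 -0.    0.88 -0.18]
tool shift [ 0.6  2.6 12.6] dist 13 toolx yaw 8.2 tilt [-0. -0. -1.] need yaw change 0.0 (tool-z turn -0.0)
stud -1 74 [257.7  40.6]
stud -1 56 [257.6  45.8]
stud 1 74 [257.8 374.2]
stud 1 56 [257.8 354.8]
hole -1 [[256.6, 35.3], [256.7, 37.0]]
hole 1 [[257.1, 371.1], [257.1, 365.5]]
```

View pics/w39z.png

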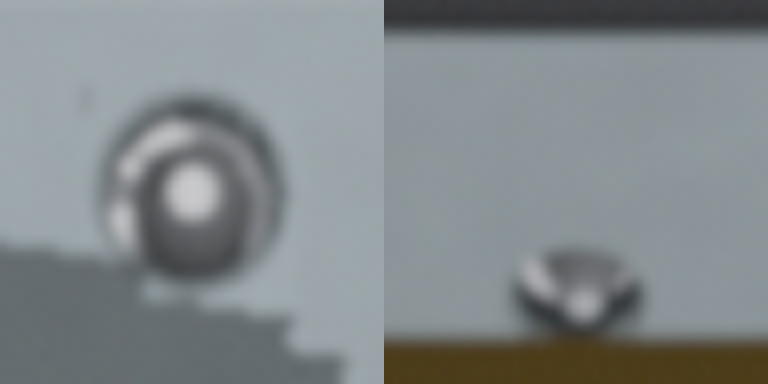

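```bash
python3 -m pendant '0 0.2 0 2 0;0 0 0 2 0;0 0 0 0 0;0 0 0 0 0';python3 -m pendant '0 0 0 2 0;0 0 0 2 0;0 0 0 0 0;0 0 0 0 0';python3 look.py w40
```

```text
clock: 68.65
ee_pos: [606.4, -20.2, 92.8]
orientation: [-3.134, -0.224, 0.0]
ft_force: [0.1, -0.2, -1.9]
width: 13.7
clock: 69.05
ee_pos: [606.4, -20.2, 88.8]
orientation: [-3.134, -0.224, 0.0]
ft_force: [-0.2, -0.2, -2.2]
width: 13.5
t 69.05 pos [606.4 -20.2  88.8] F [-0.2 -0.2 -2.2] w 13.5 j [-0.04  0.49  1.78  0.    0.87 -0.18]
tool shift [0.4 2.6 4.6] dist 5 toolx yaw 8.2 tilt [-0.  0. -1.] need yaw change 0.0 (tool-z turn -0.0)
stud -1 74 [257.3  37.9]
stud -1 56 [257.3  43.6]
stud 1 74 [257.5 383.7]
stud 1 56 [257.5 363.1]
hole -1 [[256.6, 35.3], [256.6, 37.0]]
hole 1 [[257.1, 371.1], [257.1, 365.5]]
```

View pics/w40z.png

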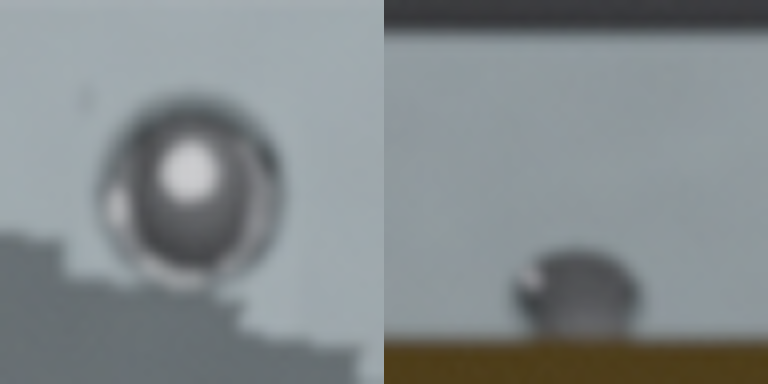

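```bash
python3 -m pendant '0 0 0 2 0;0 0 0 1.5 0;0 0 0 0 0;0 0 0 0 0';python3 -m pendant '0 0 0 0.8 0;0 0 0 0 0;0 0 0 0 0';python3 -m pendant '0 0 0 0.7 0;0 0 0 0 0;0 0 0 0 0'
```

```text
clock: 69.5
ee_pos: [606.4, -20.2, 85.4]
orientation: [-3.134, -0.224, 0.0]
ft_force: [0.1, -0.5, -1.5]
width: 14.1
clock: 69.8
ee_pos: [606.4, -20.2, 84.6]
orientation: [-3.134, -0.224, 0.0]
ft_force: [0.0, -0.5, -2.4]
width: 13.6
clock: 70.1
ee_pos: [606.5, -20.2, 84.2]
orientation: [3.134, 0.224, 0.0]
ft_force: [-1.3, 0.3, 1.8]
width: 13.6
```

```bash
python3 -m pendant '0 0 0 0.4 0;0 0 0 0 0;0.15 0 0 0 0;0.3 0 0 0 0;0.4 0 0 0 0;0.45 0 0 0 0;0.45 0 0 0 0;0.45 0 0 -30 0;0.6 0 0 -40 0;0.6 0 0 -40 0;0.6 -30 0 -20 0;0.6 0 0 0 0';python3 -m pendant '0.6 -45 -10 -20 0;0.6 -45 -40 0 0;0.6 0 -45 0 0;0.6 0 -45 0 0;0.6 0 0 0 0;0.6 0 0 0 0'; python3 - <<'E'
from h import *
st()
shot("wrist","w41");shot("top","t41",(70,120,340,320),2.9);shot("scene","s41",(90,130,420,270),2.4)
E
```

```text
clock: 71.3
ee_pos: [576.0, -24.8, 216.6]
orientation: [3.133, 0.223, 0.005]
ft_force: [-0.1, -0.5, 0.4]
width: 55.3
clock: 71.9
ee_pos: [476.4, 96.4, 232.9]
orientation: [3.133, 0.228, -0.001]
ft_force: [0.6, -0.6, -0.4]
width: 55.0
t 71.90 pos [476.4  96.4 232.9] F [ 0.6 -0.6 -0.4] w 55.0 j [ 0.2   0.13  1.92 -0.    1.09  0.05]
```

View pics/w41.png

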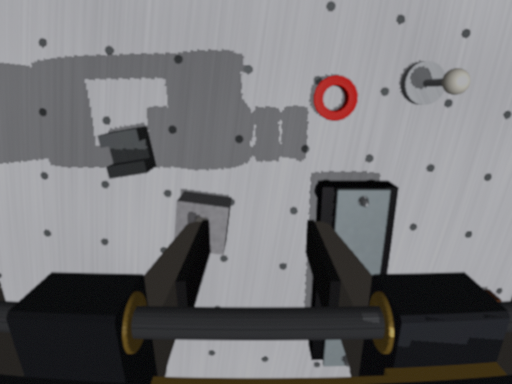

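View pics/t41.png

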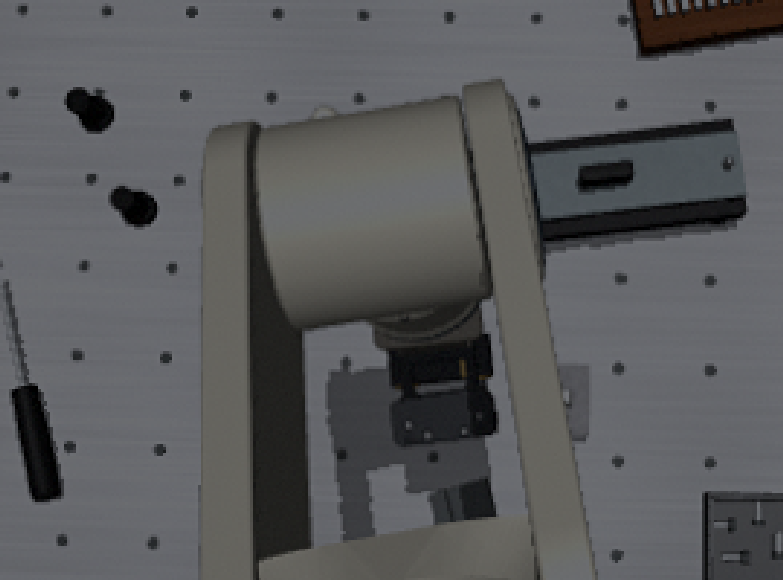

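View pics/s41.png

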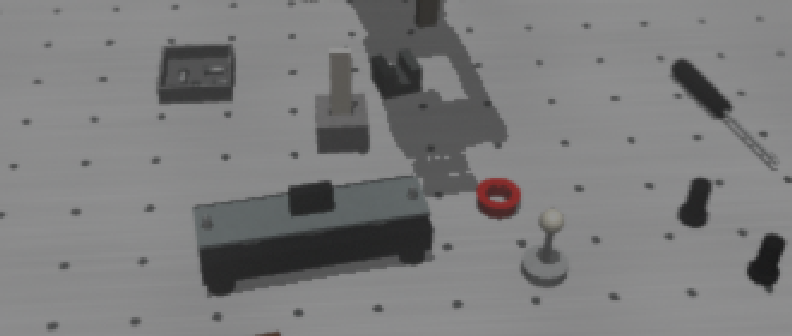

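```bash
python3 - <<'E'
from h import *
im=np.load("pics/s41.npy");cv2.imwrite("pics/s41z.png",cv2.resize(im[140:260,160:280],None,fx=5,fy=5,interpolation=cv2.INTER_CUBIC))
E
```

```text
(no output)
```

View pics/s41z.png

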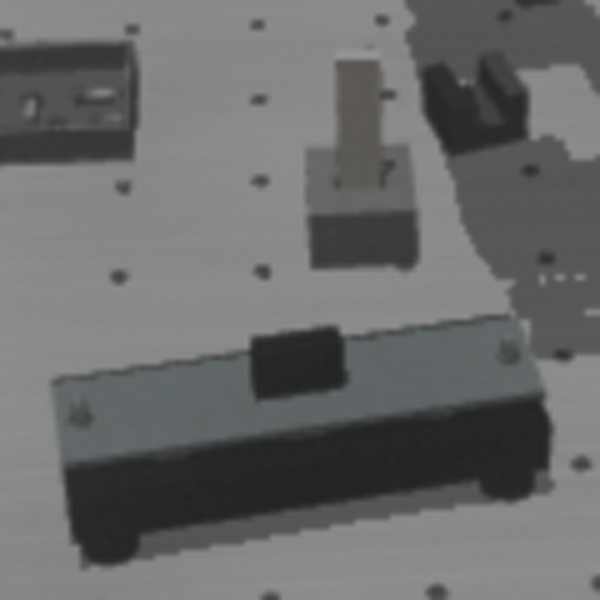

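The picture shows the cover flat, with a stud through each hole near (80,412) and (508,352). The drift stands upright in its rack slot.

```bash
python3 -c "
from cell import *
print(sign_off())"
```

```text
the job is handed in; nothing more can be done
None
```

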